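# Lock the dart tubes in the counter rack

## Robot

A 6-joint arm with a two-finger parallel gripper is mounted at the origin on the work surface. World frame = base frame: x ahead of the robot, y to its left, z up, the work surface at z = 0. Lengths are in m, angles in rad, forces in N, time in s.
With the tool pointing down it reaches from about 0.3 to 0.775 m from the base axis. Payload 14.6 kg.
Tool frame: the origin (TCP) lies on the centre line of the jaws, within the pads' length; the fingertips stand 19 mm ahead of it and the grasp point (between the pads) is the TCP (ctrl.tip_reach is the distance from the TCP to the fingertips, in m); x points along the fingers, y is the direction in which the jaws open and shut, and the axes are right-handed (so a half turn about x gives the same grasp; the last joint's range is limited). The gripper opens to 94 mm and grips with 3 to 60 N. Pads are 16 mm wide; open, the fingers measure 119 mm over their backs; the gripper's body (75 mm by 177 mm) begins 78 mm behind the grasp point.
Start: joints at [1.088, 0.3, 1.521, -0, 1.321, -0.067], TCP at [0.222, 0.503, 0.191] pointing down, gripper open.
Joint ranges: [-3.03, 3.03], [-0.79, 2.21], [0.23, 2.52], [-1.04, 4.18], [0, 3.07], [-2.55, 2.55]. Speed limits (rad/s): [2.22, 2.22, 2.57, 3.14, 3.14, 3.14].

## Interface

Orientations are given as [roll, pitch, yaw] about the fixed x, y, z axes, in that order (R = Rz(yaw) Ry(pitch) Rx(roll)).
In Python, from station import ctrl, optics, models gives the robot as it stands. The module is installed in compiled form; this text tells all that it offers.
- The arm moves only by the tool arm_command, never from a script. Its argument "deltas" is a list of rows, each an object with "translation": the shift along the tool's x, y, z in units of 25 mm (1.0 is 25 mm), a list of three; "turn": the turn, a rotation vector about the tool's x, y, z in units of 5 degrees (1.0 is 5 degrees), a list of three. In form: [{"translation": [x, y, z], "turn": [rx, ry, rz]}, ...]. A call has 1 to 12 rows; each row is the pose to reach, as a shift and turn from the pose commanded when the call began, along the tool's axes at that moment; what a row does not reach only later rows make up. A row lasts 1/12 s, in which the tool goes at most 41.7 mm and 7.16 degrees, less where a joint would pass 70% of its speed; a pose out of reach is approached as far as the arm can. A call with a gripper value outside its range is refused whole. "gripper" is the finger opening in mm, from 0 to 94, set as the call begins (left out, the last holds). The fingers move at their own pace and stop on an object; "force" is the grip in N (left out, the last holds). Time passes only in rows, so rows that repeat a pose let the fingers close. It gives the time, the measured TCP pose, the force and the opening at its end, in the units of the state.
- ctrl.get_obs(): the state, without advancing time (a new reading comes with each control period).
- optics.camera(name): name is "side" or "top"; returns the picture (480x640x3 uint8, red, green, blue); there is no depth.
- optics.get_calibration(name): a dict with "K" (3x3 intrinsics, pixels), "origin" and "orientation" of the camera in the world. Camera axes: x right, y down, z forward; pixel columns grow to the right and rows downward; lengths in m; the calibration is good to about 2 mm. A picture is of the moment at which its call begins. get_calibration takes no time and is no camera call.
- ctrl.hand_in(): hands the job in, once; it reports no verdict.
Trained networks look in the newest picture that a camera, given by its name, has taken for a name from the list of things; names that differ only in an ending like _2 or _b are one class to them, and where a whole thing is asked for, a point or a joint stands for the part that bears it (a point fixed in the world has none). Each returns a list of dicts, best first, with "score" (0 to 1); they miss things now and then, are a little off and sometimes report something else, mostly with a low value. They report only what shows in the picture. A call takes as long as a camera call. They do not tell look-alikes from the thing itself.
- models.look_for(target, camera): "box" ([left, top, right, bottom] in pixels, round what is visible of it).
- models.cut_out(target, camera): "pixels" (480x640 bool, what is visible of it) and "box" ([left, top, right, bottom] in pixels, round what is visible of it).
- models.mark_of(target, camera): "at" ([column, row] in pixels: a listed point, or the origin of a listed thing).
The state is a dict: "time_s": time; "qpos": joint angles; "joint_vel": joint speeds; "tau": joint torques, N m; "ee_pos": TCP position; "eef_rot": TCP orientation; "force": force on the tool from outside, world axes, zero at the start; "moment": the same for the moment, N m; "grip_width": finger opening in m.
Only numpy, scipy, OpenCV 4.12 (cv2) and the standard library are available. Lean on these libraries where they do the work, as an engineer would, in place of code of your own. Each camera call takes 0.05 s, during which the arm holds its last target.

## Task

Put the loose brass dart tubes away in the counter rack: squeeze the two spring tabs of the keeper bar together to unlock it, lift it off and lay it on the counter, then lower every tube lying about into a groove of its own so that it has settled there before you let go (no dropping). Then put the keeper back across the rack and let its bolts spring out under the lips at both ends. Leave the other things on the counter where they are.

Things in the scene. Friction and masses are not known exactly. Their poses are not given: they have to be found in the camera images.
- rack: dark wooden tube rack screwed to the counter, 144 (x) x 256 (y) x 75 mm high. Origin: centre of its underside, on the counter; x along its four grooves, y along its length, z up. V notches in two upright saw-toothed combs (12 mm thick, at x = -32 and +32 mm, clear space between) make the grooves, 45 mm apart; tooth tops are 55 mm, groove bottoms 32 mm above the counter.
- seat_left (a point): middle of the ledge on the rack's post at its +y end, 57 mm above the counter and 110 mm from the rack's middle; the keeper's end rests on it. A steel lip overhangs its outer part (underside 69, top 75 mm above the counter, inner edge 111.5 mm from the rack's middle). Two low cheeks leave the bar 3.5 mm of play each way along the rack's x.
- seat_right (a point): the same at the rack's -y end. With its bolts drawn in, the keeper has 3.5 mm of play each way along y between the two lips.
- keeper_tabs (a point): keeper: aluminium bar 30 x 216 x 14 mm, 0.3 kg, with two black upright tabs (22 mm wide) at mid-length, by which it is squeezed and carried. Point: midway between them, 36 mm above the bar's underside, 22 above its upper face, 12 below the tabs' tops; y along the bar, z up. It starts locked across the rack, axes along the rack's, underside 57 mm above the counter.
- bolt_left (a joint): how far the bolt at the keeper's +y end is drawn in, m: 0 = fully out (tip 10 mm past the bar's end), 0.011 = fully in. The two tabs' outer faces are 52 mm apart at 0; squeezed together along y each slides 11 mm (to 30 mm apart) and draws its bolt. Spring 3 N at 0 to 8 N at full travel: it springs out when let go.
- bolt_right (a joint): the same for the bolt at the keeper's -y end.
- groove1 (a point): where the centre of a tube lies when at rest mid-way along groove 1 of the rack, 44.7 mm above the counter; axes as the rack's. End boards 46 mm high leave the tube 9 mm of play either way along the groove.
- groove2 (a point): where the centre of a tube lies when at rest mid-way along groove 2 of the rack, 44.7 mm above the counter; axes as the rack's. End boards 46 mm high leave the tube 9 mm of play either way along the groove.
- groove3 (a point): where the centre of a tube lies when at rest mid-way along groove 3 of the rack, 44.7 mm above the counter; axes as the rack's. End boards 46 mm high leave the tube 9 mm of play either way along the groove.
- groove4 (a point): where the centre of a tube lies when at rest mid-way along groove 4 of the rack, 44.7 mm above the counter; axes as the rack's. End boards 46 mm high leave the tube 9 mm of play either way along the groove.
- tube1_center (a point): closed brass dart tube, round, 18 mm across, 110 mm long, with a hexagonal cap 8 mm long at each end (18 mm across flats) that keeps it from rolling; 40 to 85 g; point at its centre, x along the tube. Starts lying on the counter. May be absent.
- tube2_center (a point): closed brass dart tube, round, 18 mm across, 110 mm long, with a hexagonal cap 8 mm long at each end (18 mm across flats) that keeps it from rolling; 40 to 85 g; point at its centre, x along the tube. Starts lying on the counter. May be absent.
- tube3_center (a point): closed brass dart tube, round, 18 mm across, 110 mm long, with a hexagonal cap 8 mm long at each end (18 mm across flats) that keeps it from rolling; 40 to 85 g; point at its centre, x along the tube. Starts lying on the counter. May be absent.
- tube4_center (a point): closed brass dart tube, round, 18 mm across, 110 mm long, with a hexagonal cap 8 mm long at each end (18 mm across flats) that keeps it from rolling; 40 to 85 g; point at its centre, x along the tube. Starts lying on the counter. May be absent.
- dish_center (a point): white ceramic chalk dish, 90 mm across, 30 mm high, standing mouth up; point at its centre. Bystander: leave where it is.
- bulb_center (a point): frosted glass bulb with brass bayonet base lying on its side, globe 60 mm across, 92 mm long (point: centre of the globe). Bystander: leave where it is.
- chalk_box_center (a point): cardboard chalk box 70 x 100 x 30 mm; point at its centre. Bystander: leave where it is.
- dart_center (a point): tungsten dart lying down, about 160 mm long (point: middle of the barrel). Bystander: leave where it is.
- flight_box_center (a point): clear plastic flight box 75 x 50 x 22 mm; point at its centre. Bystander: leave where it is.
- tumbler_center (a point): glass tumbler, 74 mm across, 100 mm high; point at its centre. Bystander: leave where it is.
Not all that is in view belongs to the job. What is shaped like the part that bears tube2_center but turquoise is not meant.

How it is judged:
By the outcome, as a careful person would: the job done as asked, in the order asked, and still so for the second after the job is handed in, with the robot touching nothing.
Of tube1, tube2, tube3, tube4 only 2 to 4 are there at a start; the rules pass over those that are not, and their reading is None.
At some moment in a run one of tube1, tube2, tube3, tube4 may be knocked a few centimetres aside while the robot is not near it.
It also fails if it takes over 210 s, if anything falls off the work surface, if the arm or the gripper's body presses on something with over 40 N, if the wrist force passes 120 N, or if a joint passes its speed limit or range.

## Working session

There is one attempt and no reset: what is moved stays moved. The work goes in short steps, Python scripts to look and compute and a tool call to move; the robot and the scene stay as the last step left them, time stands still between calls to the robot, and variables do not carry over. Pictures are saved under pics/ and viewed, and the job is handed in when it is done.

Besides the shell and the picture viewer there is one more tool, called after "Emit:" by a JSON object that holds its "op" and its "data", one argument or row to a line. arm_command: Moves the arm, as the interface text tells. Its arguments: {"type":"object","properties":{"deltas":{"type":"array"},"gripper":{"type":"number"},"force":{"type":"number"}},"required":["deltas"]}

```bash
mkdir -p pics; ls; python3 - <<'E'
from station import ctrl, optics, models
import cv2
print(ctrl.get_obs(), ctrl.tip_reach)
for n in ("side","top"):
    im=optics.camera(n); cv2.imwrite(f"pics/{n}0.png",im[:,:,::-1])
    c=optics.get_calibration(n); print(n,c)
E
```

```text
pics
{'time_s': 0.0, 'qpos': array([ 1.08838175e+00,  3.00423005e-01,  1.52159948e+00, -1.60980410e-05,
        1.32071989e+00, -6.66318785e-02]), 'joint_vel': array([-0.00049211,  0.00102844,  0.00135984, -0.00164158, -0.00039655,
       -0.00112949]), 'tau': array([ 9.89404543e-04, -5.31797469e+01, -3.52739453e+01,  7.08928448e-02,
        2.43160373e-02, -1.15025359e-04]), 'ee_pos': array([0.22203512, 0.50287045, 0.19030495]), 'eef_rot': array([-1.62386688,  1.5696465 , -2.03964558]), 'force': array([ 0.21486422,  0.11123374, -0.23232309]), 'moment': array([0.02094745, 0.02204592, 0.01109694]), 'grip_width': 0.09406121731115161} 0.019
side {'K': array([[591.72503196,   0.        , 317.86027481],
       [  0.        , 591.72503196, 242.44684531],
       [  0.        ,   0.        ,   1.        ]]), 'origin': array([0.23395152, 0.85996797, 1.22944988]), 'orientation': array([-2.45174599, -0.01894656, -2.73523678])}
top {'K': array([[541.93293761,   0.        , 318.27618567],
       [  0.        , 541.93293761, 236.20577998],
       [  0.        ,   0.        ,   1.        ]]), 'origin': array([ 0.32492764, -0.03313672,  1.73714217]), 'orientation': array([-2.99503846e+00,  2.85799783e-03, -1.54713950e+00])}
```

View pics/side0.png

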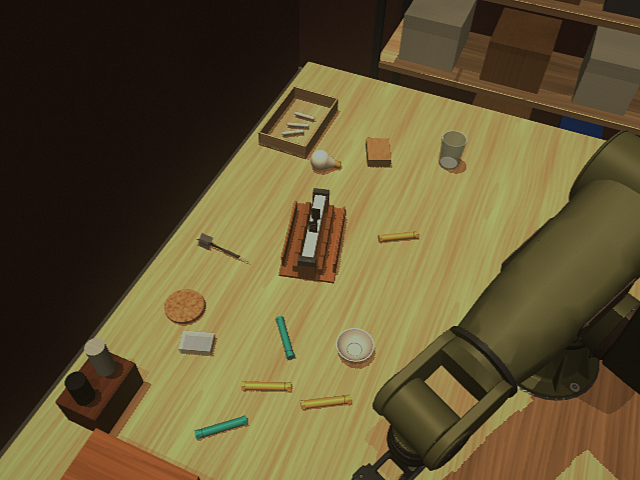

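View pics/top0.png

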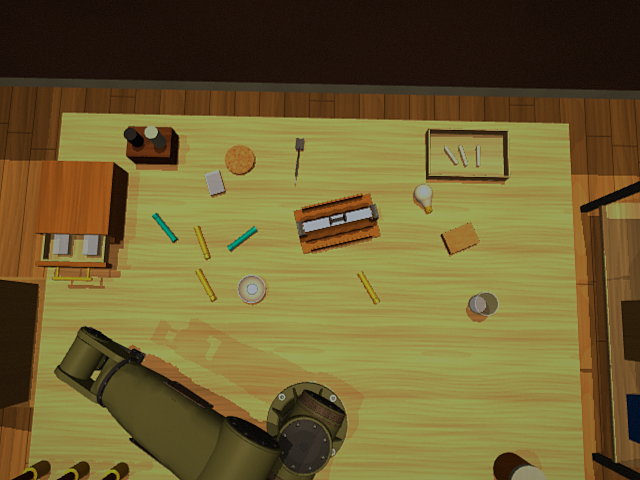

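The pictures show the rack with its keeper at top (338,220). Three brass tubes lie at top (202,242), (206,284) and (368,287), and there are two turquoise decoys. I'll measure next.

```bash
cat > h.py <<'E'
import numpy as np, cv2
from scipy.spatial.transform import Rotation as R
from station import ctrl, optics, models
def cal(n):
    c=optics.get_calibration(n); return c['K'],np.array(c['origin']),R.from_euler('xyz',c['orientation']).as_matrix()
def proj(n,P):
    K,o,M=cal(n); p=(np.atleast_2d(P)-o)@M; q=p@K.T; return q[:,:2]/q[:,2:]
def ray(n,uv):
    K,o,M=cal(n); d=M@np.linalg.solve(K,np.array([uv[0],uv[1],1.])); return o,d/np.linalg.norm(d)
def onz(n,uv,z):
    o,d=ray(n,uv); return o+d*(z-o[2])/d[2]
def tri(a,b):
    (o1,d1),(o2,d2)=ray('side',a),ray('top',b)
    A=np.stack([d1,-d2],1); t=np.linalg.lstsq(A,o2-o1,rcond=None)[0]
    p,q=o1+d1*t[0],o2+d2*t[1]; return (p+q)/2,np.linalg.norm(p-q)
def snap(n,f,crop=None,s=1,draw=()):
    im=optics.camera(n)[:,:,::-1].copy()
    for p in draw: cv2.circle(im,(int(round(p[0])),int(round(p[1]))),2,(255,0,255),-1)
    if crop: l,t,r,b=crop; im=im[t:b,l:r]
    cv2.imwrite(f'pics/{f}.png',cv2.resize(im,None,fx=s,fy=s,interpolation=cv2.INTER_CUBIC)); return im
def pose():
    o=ctrl.get_obs(); return o['ee_pos'],R.from_euler('xyz',o['eef_rot']).as_matrix(),o
# desired tool: x down, y (jaw) at angle a in world
def down(a):
    x=np.array([0,0,-1.]); y=np.array([np.cos(a),np.sin(a),0]); return np.stack([x,y,np.cross(x,y)],1)
def delta(P,a=None,base=None):
    """translation & turn units to reach world P with jaw angle a from measured pose (or base (p,M))"""
    p,M=base if base else pose()[:2]
    t=M.T@(np.array(P)-p)/0.025
    r=np.zeros(3)
    if a is not None:
        r=min((R.from_matrix(M.T@down(a+k*np.pi)).as_rotvec() for k in(0,1)),key=np.linalg.norm)
    return np.round(t,2),np.round(np.degrees(r)/5,2)
E
python3 - <<'E'
from h import *
D={}
for n in('side','top'):
    optics.camera(n)
    for t in ['rack','keeper_tabs','seat_left','seat_right','groove1','groove2','groove3','groove4','tube1_center','dish_center','bulb_center','chalk_box_center','dart_center','flight_box_center','tumbler_center']:
        m=models.mark_of(t,n); D[n,t]=m
        print(n,t,[(np.round(x['at'],1).tolist(),round(x['score'],2)) for x in m[:5]])
for t in ['keeper_tabs','seat_left','seat_right','groove1','groove4','rack']:
    if D['side',t] and D['top',t]: print(t,tri(D['side',t][0]['at'],D['top',t][0]['at']))
snap('top','top1',(280,180,400,270),6); snap('side','side1',(270,180,360,290),5)
E
```

```text
side rack [([315.4, 241.3], 0.73)]
side keeper_tabs [([313.6, 219.1], 0.89)]
side seat_left [([308.6, 258.9], 0.62), ([377.3, 150.5], 0.54), ([264.9, 386.2], 0.22)]
side seat_right [([322.8, 196.1], 0.55)]
side groove1 [([314.9, 237.6], 0.96), ([312.2, 226.6], 0.68), ([318.4, 210.9], 0.66), ([312.2, 252.1], 0.63)]
side groove2 [([314.9, 237.6], 0.96), ([312.2, 226.6], 0.68), ([318.4, 210.9], 0.66), ([312.2, 252.1], 0.63)]
side groove3 [([314.9, 237.6], 0.96), ([312.2, 226.6], 0.68), ([318.4, 210.9], 0.66), ([312.2, 252.1], 0.63)]
side groove4 [([314.9, 237.6], 0.96), ([312.2, 226.6], 0.68), ([318.4, 210.9], 0.66), ([312.2, 252.1], 0.63)]
side tube1_center []
side dish_center [([352.3, 344.6], 0.65), ([379.7, 151.5], 0.24)]
side bulb_center [([320.6, 162.1], 0.82)]
side chalk_box_center [([382.3, 152.8], 0.55)]
side dart_center [([230.1, 255.6], 0.49)]
side flight_box_center [([193.1, 341.5], 0.6)]
side tumbler_center [([452.9, 148.7], 0.83)]
top rack [([337.2, 224.6], 0.73)]
top keeper_tabs [([250.4, 290.0], 0.61), ([337.2, 218.5], 0.58)]
top seat_left [([302.0, 229.2], 0.83)]
top se
[... 714 characters left out ...]
([459.6, 233.1], 0.82)]
top dart_center [([297.8, 170.5], 0.48)]
top flight_box_center [([215.6, 183.3], 0.75)]
top tumbler_center [([482.1, 305.2], 0.8)]
keeper_tabs (array([0.45120655, 0.16055852, 0.40088148]), np.float64(0.1396461941751627))
seat_left (array([0.59239155, 0.02881602, 0.0677381 ]), np.float64(0.0006244391178921001))
seat_right (array([ 0.64575239, -0.19068112,  0.06160277]), np.float64(0.002849372143155504))
groove1 (array([ 0.61739807, -0.06190569,  0.04061118]), np.float64(0.0054088898762572005))
groove4 (array([ 0.61739807, -0.06190569,  0.04061118]), np.float64(0.0054088898762572005))
rack (array([ 0.62111329, -0.08265718, -0.00062152]), np.float64(0.00059538763034604))
```

View pics/top1.png

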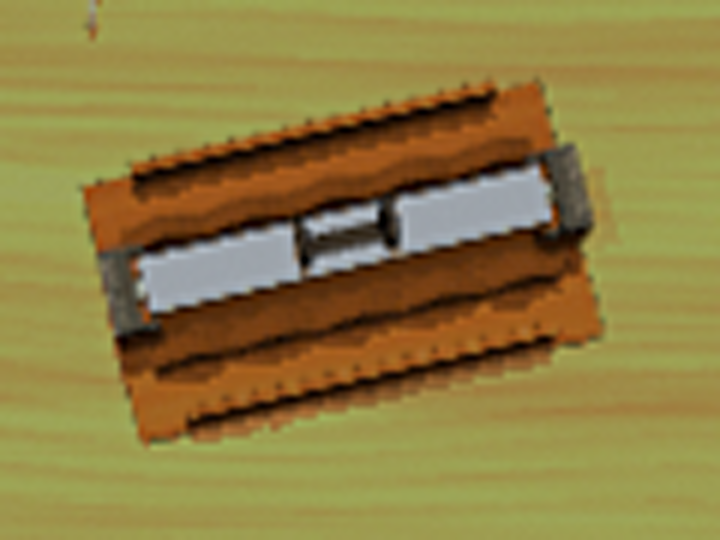

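View pics/side1.png

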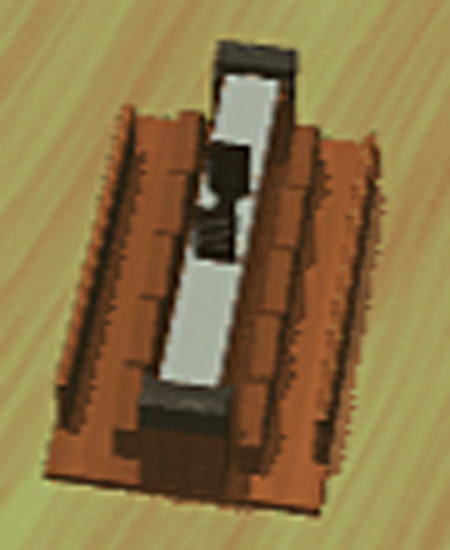

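```bash
cat >> h.py <<'E'
def T(r,P):
    P=np.atleast_2d(P); c,s=np.cos(r[2]),np.sin(r[2])
    return np.stack([r[0]+c*P[:,0]-s*P[:,1],r[1]+s*P[:,0]+c*P[:,1],P[:,2]],1)
E
python3 - <<'E'
from h import *
from scipy.optimize import least_squares
# local corners: +y left in top img, +x up(away)
top={(72,128):(294.2,211.2),(-72,128):(304.2,253.8),(-72,-128):(380.5,236.2),(72,-128):(370.3,194.2)}
side={(72,128):(279,275.6),(-72,128):(334,283)}
def f(v,w=('top','side')):
    e=[]
    for n,d in(('top',top),('side',side)):
        if n in w:
            e+=list((proj(n,T(v,[[a/1e3,b/1e3,v[3]] for a,b in d]))-np.array(list(d.values()))).ravel())
    return e
r=None
for w in(('top','side'),):
    s=least_squares(f,[.62,-.08,.2,.005],args=(w,)); print(s.x,np.degrees(s.x[2]),np.round(s.fun,1))
r=s.x[:3]; np.save('rack.npy',r)
B=[(x,y,71) for x in(-15,15) for y in(-108,108)]
L=[(x,y,75) for x in(-15,15) for y in (-111.5,111.5,-128,128)]
Tb=[(x,y,69) for x in(-11,11) for y in(-26,26,-15,15)]; Tb=[(x,y,105) for x,y,_ in Tb]
G=[(72*i,j,46) for i in(-1,1) for j in(-90,90)]+[(0,y,44.7) for y in(-67.5,-22.5,22.5,67.5)]
P=T(r,np.array(B+L+Tb+G)/1e3)
for n,c,k in(('top',(280,180,400,270),6),('side',(270,180,360,290),5)):
    l,t,R_,b=c; im=optics.camera(n)[t:b,l:R_,::-1]; im=cv2.resize(im,None,fx=k,fy=k)
    for i,p in enumerate(proj(n,P)):
        col=[(255,0,255),(255,255,0),(0,255,0),(0,255,255)][0 if i<4 else 1 if i<12 else 2 if i<20 else 3]
        cv2.circle(im,tuple(int(round(q)) for q in ((p-[l,t])*k+k/2-.5)),3,col,-1)
    cv2.imwrite(f'pics/{n}2.png',im)
E
```

```text
[ 0.6245374  -0.08332353  0.24934804 -0.00396826] 14.286590229281854 [ 0.  -0.  -0.3  0.   0.3  0.   0.  -0.2 -0.1 -0.1  0.2  0.2]
```

View pics/top2.png

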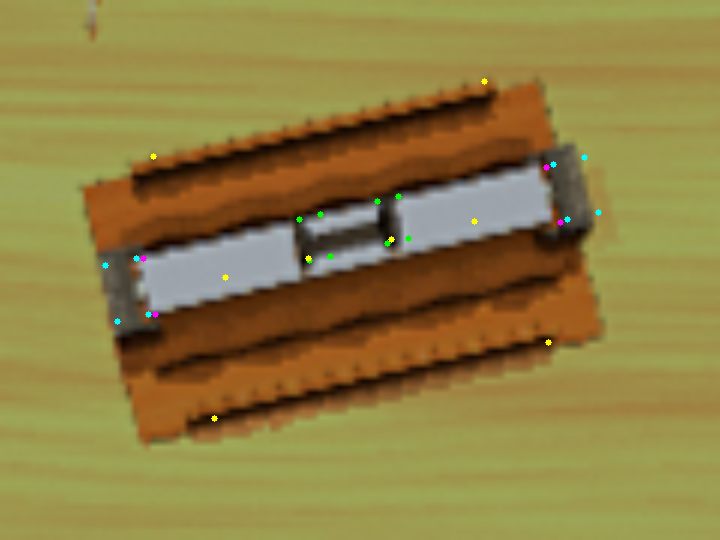

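View pics/side2.png

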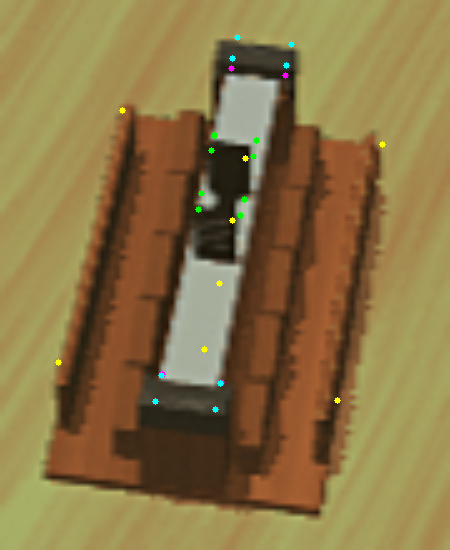

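```bash
python3 - <<'E'
from h import *
from scipy.optimize import least_squares
print('tabs',tri((313.6,219.1),(337.2,218.5)))
def cv(l,t,k,d): return {a:(l+(u+.5)/k-.5,t+(v+.5)/k-.5) for a,(u,v) in d.items()}
top=cv(280,180,6,{(72,128,-1):(85,187),(-72,128,-1):(145,443),(-72,-128,-1):(603,337),(72,-128,-1):(542,85),
 (15,108,71):(137,258),(-15,108,71):(150,314),(15,-108,71):(543,165),(-15,-108,71):(554,222)})
side=cv(270,180,5,{(72,128,-1):(45,478),(-72,128,-1):(320,515),(15,108,71):(160,380),(-15,108,71):(217,388),(15,-108,71):(224,75),(-15,-108,71):(278,82)})
def f(v):
    e=[]
    for n,d,b in(('top',top,v[4:6]),('side',side,v[6:8])):
        L=np.array([(x/1e3,y/1e3,(v[3] if z<0 else z/1e3)) for x,y,z in d])
        e+=list((proj(n,T(v,L))+b-np.array(list(d.values()))).ravel())
    return e+[*(v[4:]/1.0),(v[3]-.006)/.004]
s=least_squares(f,[.62,-.08,.2,.005,0,0,0,0]); print(np.round(s.x,4),np.degrees(s.x[2]),np.round(s.fun,1))
r=s.x[:3]; np.save('rack.npy',r); np.save('bias.npy',s.x[4:])
E
```

```text
tabs (array([ 0.62555672, -0.07956109,  0.09004995]), np.float64(0.002183242704044179))
[ 0.6249 -0.08    0.2538  0.0044  0.3358  0.1181 -0.2127  0.3814] 14.543408669571722 [-0.4  0.1 -0.5  0.2  0.4 -0.1 -0.2 -0.5  0.2  0.2  0.2  0.1 -0.3  0.1
  0.2 -0.2 -0.5 -0.2  0.1 -0.  -0.3  0.2  0.2  0.2  0.3 -0.2  0.4 -0.3
  0.3  0.1 -0.2  0.4 -0.4]
```

```bash
python3 - <<'E'
from h import *
r=np.load('rack.npy'); p,M,o=pose(); print(p,np.round(M,3))
print(delta([r[0],r[1],.2],r[2]+np.pi/2))
E
```

```text
[0.22213717 0.5031237  0.1908224 ] [[-0.     0.404  0.915]
 [-0.     0.915 -0.404]
 [-1.    -0.    -0.   ]]
(array([ -0.37, -14.83,  24.16]), array([-7.67, -0.  ,  0.  ]))
```

Emit:
{"op": "arm_command", "data": {
  "deltas": [
    {"translation":[-0.37,-7.4,12],"turn":[-3.8,0,0]},
    {"translation":[-0.37,-7.4,12],"turn":[-3.8,0,0]},
    {"translation":[-0.37,-7.4,12],"turn":[-3.8,0,0]},
    {"translation":[-0.37,-7.4,12],"turn":[-3.8,0,0]},
    {"translation":[-0.37,-7.4,12],"turn":[-3.8,0,0]},
    {"translation":[-0.37,-7.4,12],"turn":[-3.8,0,0]},
    {"translation":[-0.37,-7.4,12],"turn":[-3.8,0,0]},
    {"translation":[-0.37,-7.4,12],"turn":[-3.8,0,0]},
    {"translation":[-0.37,-7.4,12],"turn":[-3.8,0,0]},
    {"translation":[-0.37,-7.4,12],"turn":[-3.8,0,0]}
  ],
  "gripper": 94,
  "force": 40
}}

```text
time_s: 2.73
ee_pos: [0.4239, 0.2095, 0.2003]
eef_rot: [-0.44, 1.57, -0.528]
force: [-1.0, 1.0, -0.6]
grip_width: 0.0941
```

```bash
python3 - <<'E'
from h import *
r=np.load('rack.npy'); p,M,o=pose(); print(p,o['time_s'],delta([r[0],r[1],.2],r[2]+np.pi/2))
snap('top','top3');snap('side','side3')
E
```

```text
[0.42389116 0.20948445 0.20028418] 2.7333 (array([  0.02, -10.82,   9.03]), array([-3.92,  0.01,  0.01]))
```

View pics/top3.png

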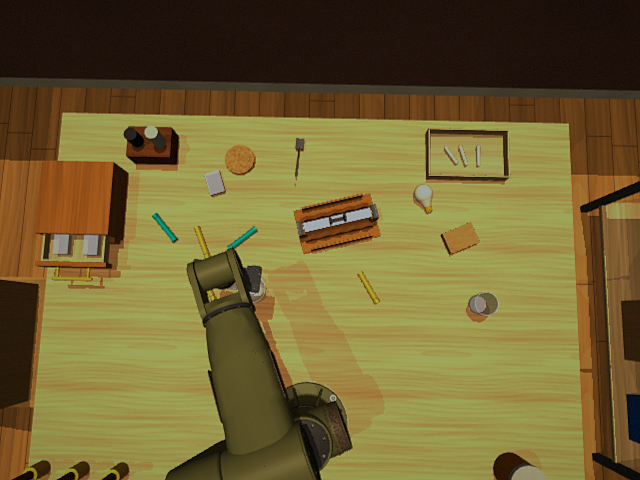

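View pics/side3.png

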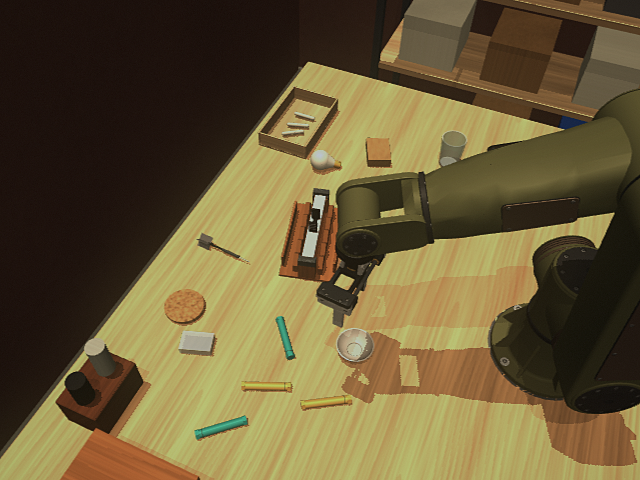

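Nothing new showed up where the arm had been, so there are three brass tubes. I'll go on to the keeper.

Emit:
{"op": "arm_command", "data": {
  "deltas": [
    {"translation":[0,-10.82,9.03],"turn":[-3.92,0,0]},
    {"translation":[0,-10.82,9.03],"turn":[-3.92,0,0]},
    {"translation":[0,-10.82,9.03],"turn":[-3.92,0,0]},
    {"translation":[0,-10.82,9.03],"turn":[-3.92,0,0]},
    {"translation":[0,-10.82,9.03],"turn":[-3.92,0,0]},
    {"translation":[0,-10.82,9.03],"turn":[-3.92,0,0]},
    {"translation":[0,-10.82,9.03],"turn":[-3.92,0,0]},
    {"translation":[0,-10.82,9.03],"turn":[-3.92,0,0]},
    {"translation":[0,-10.82,9.03],"turn":[-3.92,0,0]},
    {"translation":[0,-10.82,9.03],"turn":[-3.92,0,0]},
    {"translation":[0,-10.82,9.03],"turn":[-3.92,0,0]},
    {"translation":[0,-10.82,9.03],"turn":[-3.92,0,0]}
  ]
}}

```text
time_s: 3.83
ee_pos: [0.6238, -0.0741, 0.1998]
eef_rot: [2.352, 1.57, 2.611]
force: [-1.0, 0.6, -1.0]
grip_width: 0.0942
```

```bash
python3 - <<'E'
from h import *
r=np.load('rack.npy'); p,M,o=pose(); print(p,o['time_s'],delta([r[0],r[1],.1],r[2]+np.pi/2))
a=snap('top','top4')
snap('side','side4',(250,120,410,290),4)
# tubes by colour
for n in('top','side'):
    im=optics.camera(n); h=cv2.cvtColor(im,cv2.COLOR_RGB2HSV)
    for q in ([(202,242),(206,284),(368,287)] if n=='top' else [(267,386),(326,402),(398,237)]): print(n,q,h[q[1],q[0]],h[q[1]+12,q[0]+14])
    print([ (np.round(x['box']).tolist(),round(x['score'],2)) for x in models.cut_out('tube1_center',n)])
E
```

```text
[ 0.62382324 -0.07413265  0.19984981] 3.8333 (array([ 3.99, -0.24, -0.02]), array([ 0.06, -0.01, -0.01]))
top (202, 242) [ 32 185 174] [ 31 124 169]
top (206, 284) [ 26 209 170] [ 27 127 167]
top (368, 287) [ 29 205 167] [ 20 150 168]
[([205.0, 170.0, 224.0, 196.0], 0.4)]
side (267, 386) [ 29 144 204] [ 29 104 203]
side (326, 402) [ 26 149 203] [ 24 117 201]
side (398, 237) [ 17 173 184] [ 21 127 201]
[]
```

View pics/side4.png

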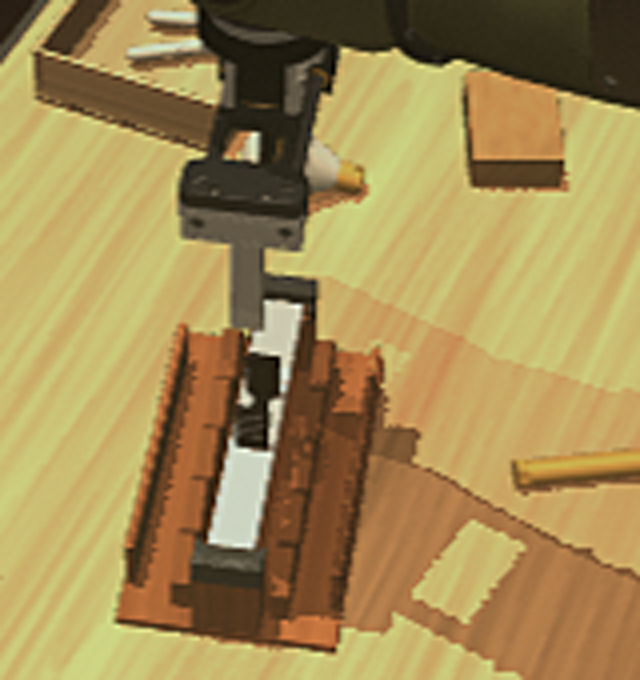

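View pics/top4.png

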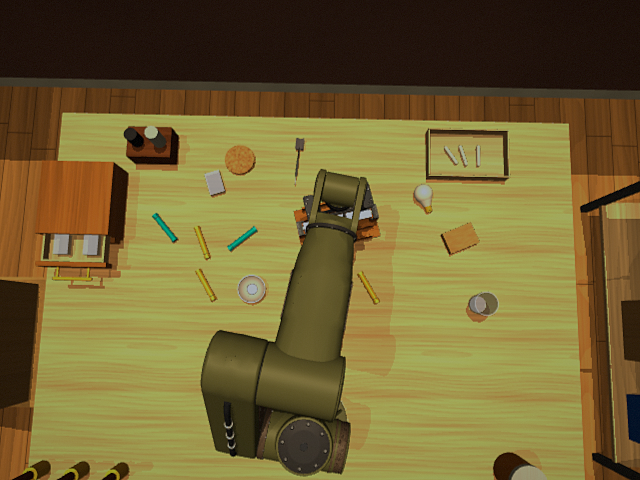

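Emit:
{"op": "arm_command", "data": {
  "deltas": [
    {"translation":[2.5,-0.24,-0.02],"turn":[0.06,0,0]},
    {"translation":[2.5,-0.24,-0.02],"turn":[0.06,0,0]},
    {"translation":[3.5,-0.24,-0.02],"turn":[0.06,0,0]},
    {"translation":[4.18,-0.24,-0.02],"turn":[0.06,0,0]},
    {"translation":[4.18,-0.24,-0.02],"turn":[0.06,0,0]},
    {"translation":[4.18,-0.24,-0.02],"turn":[0.06,0,0]},
    {"translation":[4.18,-0.24,-0.02],"turn":[0.06,0,0]}
  ]
}}

```text
time_s: 4.72
ee_pos: [0.6258, -0.0817, 0.0972]
eef_rot: [-0.435, 1.569, -0.182]
force: [-0.5, 0.2, 0.4]
grip_width: 0.0938
```

```bash
python3 - <<'E'
from h import *
r=np.load('rack.npy'); p,M,o=pose(); print(p,o['time_s'],o['force'],delta([r[0],r[1],.095],r[2]+np.pi/2))
snap('side','side5',(250,120,410,290),4)
E
```

```text
[ 0.62576488 -0.08165341  0.0972234 ] 4.7167 [-0.50819186  0.19016275  0.40256525] (array([ 0.09,  0.07, -0.02]), array([-0.01,  0.02,  0.01]))
```

View pics/side5.png

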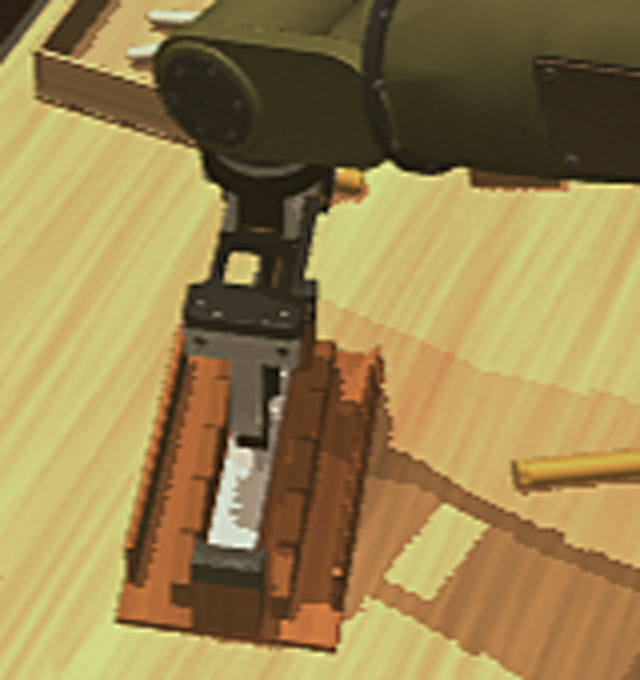

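Emit:
{"op": "arm_command", "data": {
  "deltas": [
    {"translation":[0.04,0.03,-0.01],"turn":[0,0,0]},
    {"translation":[0.04,0.03,-0.01],"turn":[0,0,0]},
    {"translation":[0.04,0.03,-0.01],"turn":[0,0,0]},
    {"translation":[0.04,0.03,-0.01],"turn":[0,0,0]},
    {"translation":[0.04,0.03,-0.01],"turn":[0,0,0]},
    {"translation":[0.04,0.03,-0.01],"turn":[0,0,0]},
    {"translation":[0.04,0.03,-0.01],"turn":[0,0,0]},
    {"translation":[0.04,0.03,-0.01],"turn":[0,0,0]},
    {"translation":[0.04,0.03,-0.01],"turn":[0,0,0]},
    {"translation":[0.04,0.03,-0.01],"turn":[0,0,0]}
  ],
  "gripper": 20,
  "force": 30
}}

```text
time_s: 5.6
ee_pos: [0.6247, -0.0811, 0.0946]
eef_rot: [2.7, 1.571, 2.953]
force: [0.5, -0.6, -0.6]
grip_width: 0.0307
```

```bash
python3 - <<'E'
from h import *
p,M,o=pose(); np.savez('kp.npz',p=p,M=M); print(p,M.round(4),o['force'],o['grip_width'])
E
```

```text
[ 0.62468819 -0.08107702  0.09458477] [[-0.     -0.25    0.9683]
 [ 0.      0.9683  0.25  ]
 [-1.      0.     -0.    ]] [ 0.518177   -0.62956811 -0.6156745 ] 0.030740421927775995
```

Emit:
{"op": "arm_command", "data": {
  "deltas": [
    {"translation":[-0.3,0,0],"turn":[0,0,0]},
    {"translation":[-0.8,0,0],"turn":[0,0,0]},
    {"translation":[-1.4,0,0],"turn":[0,0,0]},
    {"translation":[-2.4,0,0],"turn":[0,0,0]},
    {"translation":[-3.4,0,0],"turn":[0,0,0]},
    {"translation":[-4.0,0,0],"turn":[0,0,0]},
    {"translation":[-4.0,0,0],"turn":[0,0,0]}
  ]
}}

```text
time_s: 6.18
ee_pos: [0.626, -0.0813, 0.1998]
eef_rot: [-0.445, 1.564, -0.192]
force: [1.0, -0.2, 0.8]
grip_width: 0.0201
```

```bash
python3 - <<'E'
from h import *
p,M,o=pose(); print(p,o['force'],o['moment'],o['grip_width'],o['time_s'])
snap('side','side6',(200,60,440,300),3)
for c in [(310,275),(305,282)]: print(onz('top',c,0))
for n in('top','side'):
    im=optics.camera(n); h=cv2.cvtColor(im,cv2.COLOR_RGB2HSV)
    Q=[(202,242),(206,284),(368,287)] if n=='top' else [(267,386),(326,402),(398,237)]
    for q in Q:
        x0,y0=q[0]-35,q[1]-35; sub=im[y0:y0+70,x0:x0+70]
        lab=cv2.cvtColor(sub,cv2.COLOR_RGB2LAB); hs=h[y0:y0+70,x0:x0+70,1]
        m=cv2.threshold(hs,165 if n=='top' else 135,255,0)[1]
        cv2.imwrite(f'pics/m_{n}_{q[0]}.png',cv2.resize(np.hstack([sub[:,:,::-1],cv2.cvtColor(m,cv2.COLOR_GRAY2BGR)]),None,fx=5,fy=5))
E
python3 -c "
import cv2,numpy as np
a=[cv2.resize(cv2.imread(f'pics/m_{n}.png'),(400,200)) for n in ['top_202','top_206','top_368','side_267','side_326','side_398']]
cv2.imwrite('pics/mm.png',np.vstack([np.hstack(a[:2]),np.hstack(a[2:4]),np.hstack(a[4:])]))"
```

```text
[ 0.62602332 -0.08131612  0.19981684] [ 1.02419551 -0.16859226  0.82911201] [0.05204903 0.01890595 0.04334508] 0.02014844444387344 6.1833
[0.45484194 0.00144818 0.        ]
[0.43206474 0.01686704 0.        ]
```

View pics/side6.png

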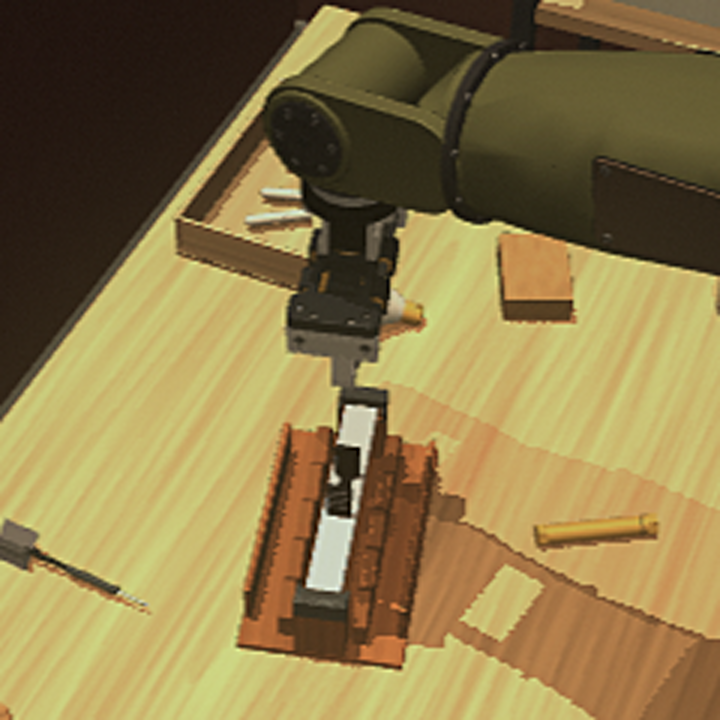

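View pics/mm.png

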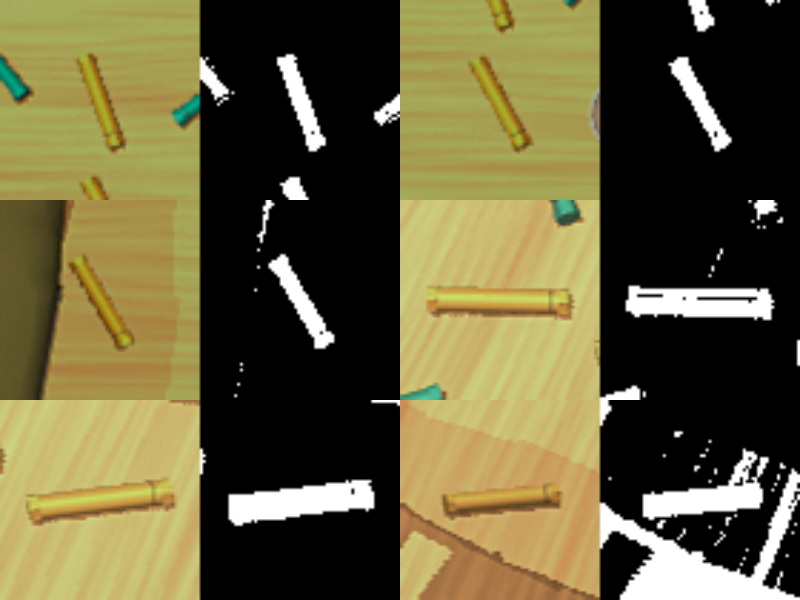

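The keeper stayed on the rack and the fingers closed to 20 mm, so I probably lifted before the grip had built up, or it slipped. I'll reopen, go down again and watch the squeeze more closely.

Emit:
{"op": "arm_command", "data": {
  "deltas": [
    {"translation":[0,0,0],"turn":[0,0,0]},
    {"translation":[0,0,0],"turn":[0,0,0]},
    {"translation":[0,0,0],"turn":[0,0,0]},
    {"translation":[0,0,0],"turn":[0,0,0]},
    {"translation":[0,0,0],"turn":[0,0,0]},
    {"translation":[0,0,0],"turn":[0,0,0]},
    {"translation":[1,0,0],"turn":[0,0,0]},
    {"translation":[2.0,0,0],"turn":[0,0,0]},
    {"translation":[3,0,0],"turn":[0,0,0]},
    {"translation":[4.05,0,0],"turn":[0,0,0]},
    {"translation":[4.05,0,0],"turn":[0,0,0]},
    {"translation":[4.05,0,0],"turn":[0,0,0]}
  ],
  "gripper": 80
}}

```text
time_s: 7.33
ee_pos: [0.6243, -0.081, 0.093]
eef_rot: [2.709, 1.569, 2.961]
force: [0.4, 0.5, -0.1]
grip_width: 0.0797
```

```bash
python3 - <<'E'
from h import *
p,M,o=pose(); print(p,o['force'],o['moment'],o['grip_width'],o['time_s'])
snap('side','side7',(270,180,350,280),6)
E
```

```text
[ 0.62431169 -0.08099431  0.09300768] [ 0.35539915  0.52555225 -0.06350425] [ 0.07451982 -0.00878297  0.01363305] 0.07972416926605856 7.3333
```

View pics/side7.png

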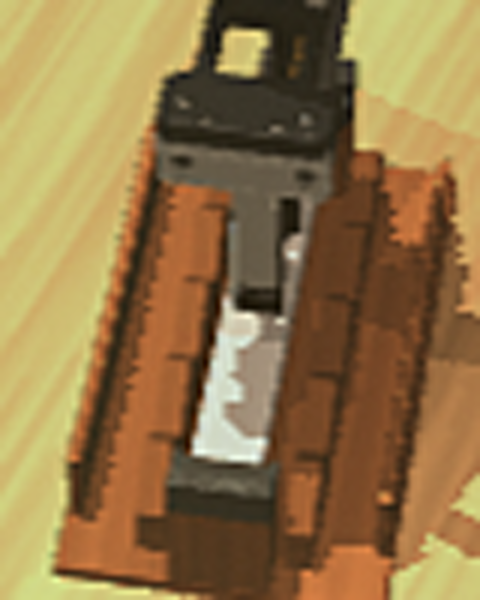

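Emit:
{"op": "arm_command", "data": {
  "deltas": [
    {"translation":[0,0,0.04],"turn":[0,0,0]},
    {"translation":[0,0,0.04],"turn":[0,0,0]},
    {"translation":[0,0,0.04],"turn":[0,0,0]},
    {"translation":[0,0,0.04],"turn":[0,0,0]},
    {"translation":[0,0,0.04],"turn":[0,0,0]},
    {"translation":[0,0,0.04],"turn":[0,0,0]},
    {"translation":[0,0,0.04],"turn":[0,0,0]},
    {"translation":[0,0,0.04],"turn":[0,0,0]}
  ],
  "gripper": 20,
  "force": 40
}}

```text
time_s: 8.05
ee_pos: [0.6256, -0.0808, 0.0934]
eef_rot: [3.059, 1.571, -2.972]
force: [0.3, -0.5, -0.2]
grip_width: 0.0299
```

Emit:
{"op": "arm_command", "data": {
  "deltas": [
    {"translation":[0,0,0],"turn":[0,0,0]},
    {"translation":[0,0,0],"turn":[0,0,0]},
    {"translation":[0,0,0],"turn":[0,0,0]},
    {"translation":[0,0,0],"turn":[0,0,0]}
  ]
}}

```text
time_s: 8.38
ee_pos: [0.6257, -0.0808, 0.0934]
eef_rot: [-0.456, 1.571, -0.203]
force: [-0.4, -0.8, -0.4]
grip_width: 0.0196
```

```bash
python3 - <<'E'
from h import *
p,M,o=pose(); print(p,o['force'],o['moment'],o['grip_width'],o['time_s'])
snap('side','side8',(270,180,350,280),6)
E
```

```text
[ 0.62565927 -0.08082164  0.09335721] [-0.37955736 -0.77095254 -0.36754829] [ 0.04156634 -0.00029444 -0.00261989] 0.019596503707016762 8.3833
```

View pics/side8.png

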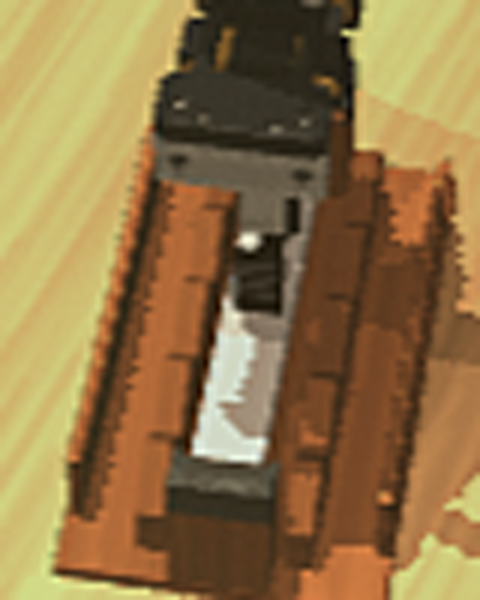

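```bash
python3 - <<'E'
from h import *
p,M,o=pose(); print(M.round(3))
b=np.load('bias.npy')
r=np.load('rack.npy')
im=optics.camera('side')[180:280,270:350,::-1]; im=cv2.resize(im,None,fx=6,fy=6,interpolation=cv2.INTER_CUBIC)
def dot(P,c):
    q=(proj('side',P)[0]+b[2:]-[270,180])*6+2.5; print(c,q.round()); cv2.circle(im,tuple(int(v) for v in q),4,c,-1)
w=o['grip_width']/2
for s in(-1,1):
    dot(p+M@[.019,s*w,0],(255,0,255)); dot(p+M@[-.02,s*w,0],(255,255,0))
    for x in (-.011,.011):
        dot(T(r,[x,s*.026,.105])[0],(0,255,0)); dot(T(r,[x,s*.026,.071])[0],(0,255,255))
cv2.imwrite('pics/side9.png',im)
E
```

```text
[[-0.    -0.25   0.968]
 [-0.     0.968  0.25 ]
 [-1.     0.    -0.   ]]
(255, 0, 255) [269. 245.]
(255, 255, 0) [271. 184.]
(0, 255, 0) [302. 176.]
(0, 255, 255) [300. 228.]
(0, 255, 0) [252. 169.]
(0, 255, 255) [251. 222.]
(255, 0, 255) [262. 279.]
(255, 255, 0) [263. 219.]
(0, 255, 0) [284. 265.]
(0, 255, 255) [282. 317.]
(0, 255, 0) [232. 258.]
(0, 255, 255) [232. 311.]
```

View pics/side9.png

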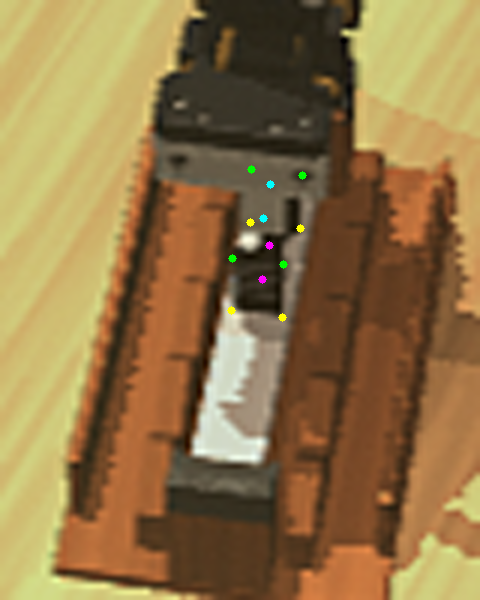

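```bash
python3 - <<'E'
from h import *
M=down(np.radians(104.5))
def f(p,w,c,k):
    for z in (.019,0,-.01):
        print(z,[((proj('side',np.array(p)+M@[z,s*w,0])[0]-c)*k).round().tolist() for s in(1,-1)])
f([.626,-.0813,.1998],.010,(200,60),3)
f([.6238,-.0741,.1998],.047,(250,120),4)
print(onz('side',(200+345/3,60+388/3),.181))
E
```

```text
0.019 [[342.0, 411.0], [346.0, 394.0]]
0 [[342.0, 395.0], [346.0, 377.0]]
-0.01 [[343.0, 386.0], [346.0, 369.0]]
0.019 [[245.0, 361.0], [269.0, 252.0]]
0 [[245.0, 339.0], [269.0, 230.0]]
-0.01 [[245.0, 328.0], [270.0, 218.0]]
[ 0.63168934 -0.09665292  0.181     ]
```

```bash
python3 - <<'E'
import cv2
a=cv2.imread('pics/side6.png')[250:450,280:440]; b=cv2.imread('pics/side4.png')[180:380,150:310]
import numpy as np
cv2.imwrite('pics/cmp.png',cv2.resize(np.hstack([a,b]),None,fx=2.5,fy=2.5))
E
```

```text
(no output)
```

View pics/cmp.png

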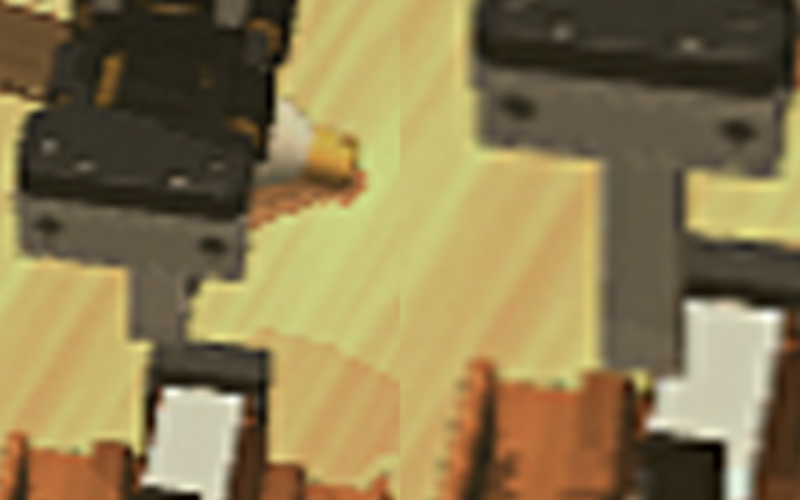

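```bash
python3 - <<'E'
from h import *
print(proj('top',[[0,0,0],[0,0,.1],[.222,.503,.19]]),proj('side',[[0,0,0],[.222,.503,.19]]))
p,M,o=pose(); print(p,o['qpos'])
snap('top','top9')
E
```

```text
[[306.65203547 422.41687694]
 [305.82218906 429.09948537]
 [127.74943951 348.73939531]] [[542.44848641 348.52721516]
 [395.4389882  485.08672394]]
[ 0.62565327 -0.08081554  0.09332934] [-1.86508779e-01  5.66544911e-01  1.37575221e+00  1.79103376e-06
  1.19934455e+00 -2.00999826e+00]
```

```bash
python3 - <<'E'
import cv2
a=cv2.imread('pics/side0.png')[300:480,330:550]
cv2.imwrite('pics/c0.png',cv2.resize(a,None,fx=3.3,fy=3.3,interpolation=2))
b=cv2.imread('pics/top0.png')[300:480,40:360]
cv2.imwrite('pics/c1.png',cv2.resize(b,None,fx=2.5,fy=2.5,interpolation=2))
E
```

View pics/c0.png

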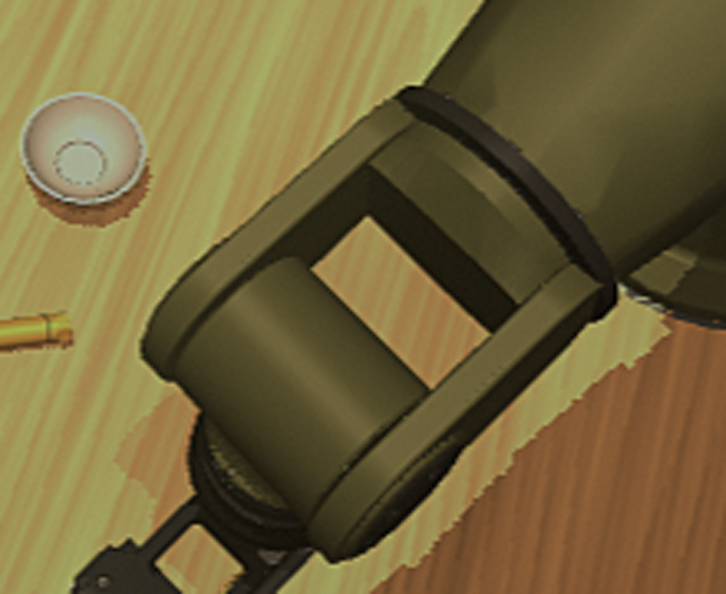

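View pics/c1.png

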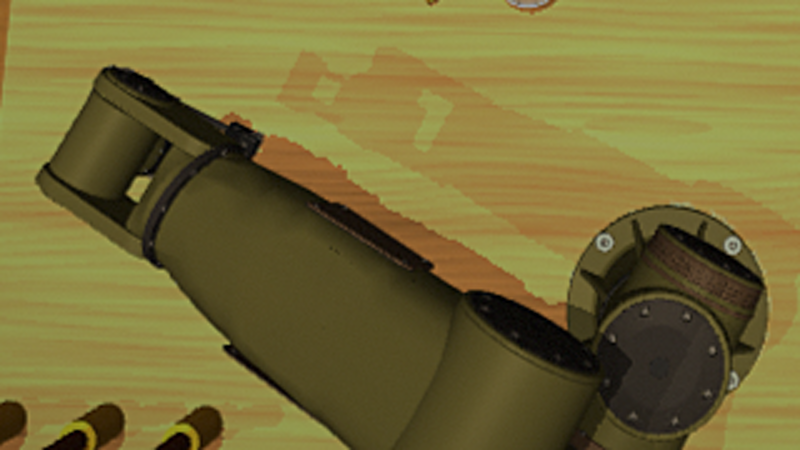

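```bash
python3 - <<'E'
from h import *
for z in(.25,.3,.35,.4): print(z,onz('top',(341,188),z))
im=cv2.imread('pics/top9.png')[140:300,260:430]; cv2.imwrite('pics/c2.png',cv2.resize(im,None,fx=4,fy=4,interpolation=2))
p,M,o=pose(); print(p, [proj('top',p+M@[-h,0,0]).round().tolist() for h in (.078,.15,.25)])
E
```

```text
0.25 [ 0.68268097 -0.08430273  0.25      ]
0.3 [ 0.67065275 -0.08258245  0.3       ]
0.35 [ 0.65862454 -0.08086217  0.35      ]
0.4 [ 0.64659632 -0.07914189  0.4       ]
[ 0.62564402 -0.08083066  0.09333157] [[[338.0, 213.0]], [[339.0, 208.0]], [[341.0, 201.0]]]
```

View pics/c2.png

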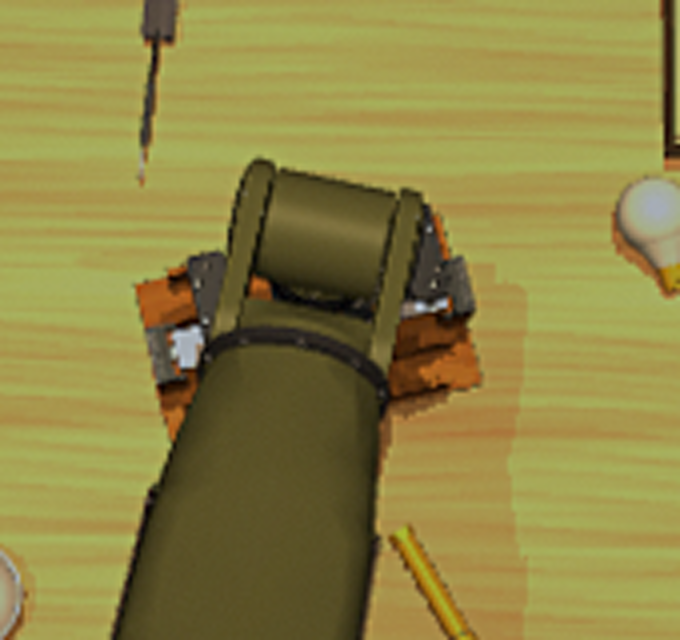

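The images put the fingers about 40 mm higher than the reported TCP implies. The closed fingers also passed over the tabs without touching them, which agrees. I'll open and lower in small steps, watching the force and the picture.

Emit:
{"op": "arm_command", "data": {
  "deltas": [
    {"translation":[0,0,0],"turn":[0,0,0]},
    {"translation":[0,0,0],"turn":[0,0,0]},
    {"translation":[0,0,0],"turn":[0,0,0]},
    {"translation":[0,0,0],"turn":[0,0,0]},
    {"translation":[0,0,0],"turn":[0,0,0]},
    {"translation":[0,0,0],"turn":[0,0,0]},
    {"translation":[0.06,0,0],"turn":[0,0,0]},
    {"translation":[0.12,0,0],"turn":[0,0,0]},
    {"translation":[0.2,0,0],"turn":[0,0,0]},
    {"translation":[0.2,0,0],"turn":[0,0,0]}
  ],
  "gripper": 80
}}

```text
time_s: 9.37
ee_pos: [0.6254, -0.0808, 0.0878]
eef_rot: [2.702, 1.57, 2.955]
force: [-1.0, -1.0, -0.1]
grip_width: 0.0795
```

Emit:
{"op": "arm_command", "data": {
  "deltas": [
    {"translation":[0.1,0,0],"turn":[0,0,0]},
    {"translation":[0.2,0,0],"turn":[0,0,0]},
    {"translation":[0.3,0,0],"turn":[0,0,0]},
    {"translation":[0.4,0,0],"turn":[0,0,0]},
    {"translation":[0.4,0,0],"turn":[0,0,0]}
  ]
}}

```text
time_s: 9.78
ee_pos: [0.6254, -0.0808, 0.0776]
eef_rot: [2.729, 1.57, 2.982]
force: [0.3, -0.4, 0.4]
grip_width: 0.0801
```

```bash
python3 - <<'E'
from h import *
p,M,o=pose(); print(p,o['force'],o['moment'],o['grip_width'],o['time_s'])
snap('side','side10',(270,180,350,280),6)
E
```

```text
[ 0.62536763 -0.08076564  0.07763962] [ 0.28292725 -0.43794102  0.44200014] [ 0.05753523  0.00037282 -0.01877201] 0.08005196927063536 9.7833
```

View pics/side10.png

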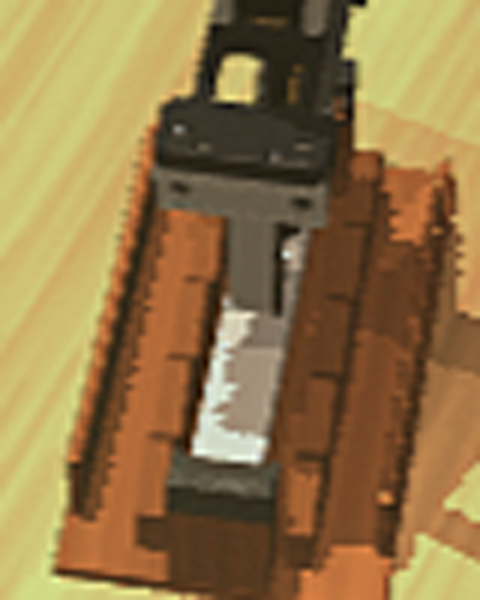

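Emit:
{"op": "arm_command", "data": {
  "deltas": [
    {"translation":[0.1,0,0],"turn":[0,0,0]},
    {"translation":[0.2,0,0],"turn":[0,0,0]},
    {"translation":[0.3,0,0],"turn":[0,0,0]},
    {"translation":[0.4,0,0],"turn":[0,0,0]},
    {"translation":[0.5,0,0],"turn":[0,0,0]},
    {"translation":[0.5,0,0],"turn":[0,0,0]}
  ]
}}

```text
time_s: 10.33
ee_pos: [0.6254, -0.0808, 0.0652]
eef_rot: [2.729, 1.57, 2.982]
force: [0.2, -0.8, 0.2]
grip_width: 0.08
```

Emit:
{"op": "arm_command", "data": {
  "deltas": [
    {"translation":[0.1,0,0],"turn":[0,0,0]},
    {"translation":[0.2,0,0],"turn":[0,0,0]},
    {"translation":[0.3,0,0],"turn":[0,0,0]},
    {"translation":[0.4,0,0],"turn":[0,0,0]},
    {"translation":[0.4,0,0],"turn":[0,0,0]},
    {"translation":[0.4,0,0],"turn":[0,0,0]}
  ]
}}

```text
time_s: 10.83
ee_pos: [0.6257, -0.0808, 0.0566]
eef_rot: [-0.446, 1.57, -0.193]
force: [-4.6, 1.4, 8.5]
grip_width: 0.0796
```

```bash
python3 - <<'E'
from h import *
p,M,o=pose(); print(p,o['force'],o['moment'],o['grip_width'],o['time_s'])
snap('side','side11',(270,180,350,280),6)
E
```

```text
[ 0.62573804 -0.08082258  0.05664795] [-4.61183982  1.35540168  8.50978671] [ 0.29907345  0.84709827 -0.00109811] 0.07959391703304282 10.8333
```

View pics/side11.png

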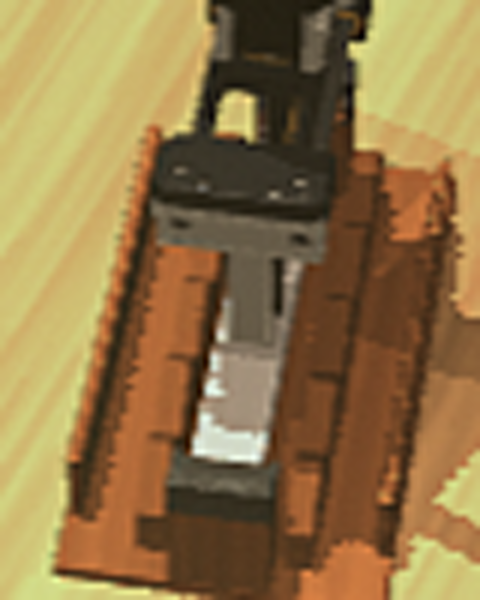

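Contact came at 8.5 N with ee z = 0.0566, where the fingertips meet the bar's upper face at 71 mm. So the true tip height is about ee_z + 14.4 mm. I'll back off 3.5 mm and squeeze.

Emit:
{"op": "arm_command", "data": {
  "deltas": [
    {"translation":[-0.15,0,0],"turn":[0,0,0]},
    {"translation":[-0.2,0,0],"turn":[0,0,0]},
    {"translation":[-0.2,0,0],"turn":[0,0,0]},
    {"translation":[-0.2,0,0],"turn":[0,0,0]}
  ]
}}

```text
time_s: 11.22
ee_pos: [0.6256, -0.0808, 0.0607]
eef_rot: [2.332, 1.571, 2.585]
force: [-0.2, 0.6, -0.2]
grip_width: 0.0799
```

Emit:
{"op": "arm_command", "data": {
  "deltas": [
    {"translation":[0,0,0],"turn":[0,0,0]},
    {"translation":[0,0,0],"turn":[0,0,0]},
    {"translation":[0,0,0],"turn":[0,0,0]},
    {"translation":[0,0,0],"turn":[0,0,0]},
    {"translation":[0,0,0],"turn":[0,0,0]},
    {"translation":[0,0,0],"turn":[0,0,0]},
    {"translation":[0,0,0],"turn":[0,0,0]},
    {"translation":[0,0,0],"turn":[0,0,0]},
    {"translation":[0,0,0],"turn":[0,0,0]},
    {"translation":[0,0,0],"turn":[0,0,0]},
    {"translation":[0,0,0],"turn":[0,0,0]},
    {"translation":[0,0,0],"turn":[0,0,0]}
  ],
  "gripper": 20,
  "force": 40
}}

```text
time_s: 12.22
ee_pos: [0.6257, -0.0808, 0.0609]
eef_rot: [0.198, 1.571, 0.451]
force: [-0.8, 0.5, 1.7]
grip_width: 0.0288
```

```bash
python3 - <<'E'
from h import *
p,M,o=pose(); print(p,o['force'],o['moment'],o['grip_width'],o['time_s'],o['eef_rot'])
np.savez('kp.npz',p=p,M=M)
snap('side','side12',(270,180,350,280),6)
E
```

```text
[ 0.62566287 -0.08079966  0.06090188] [-0.83307634  0.5485393   1.70350062] [0.15536042 0.13389767 0.01327481] 0.028826428504597542 12.2167 [0.19819145 1.57075441 0.45085271]
```

View pics/side12.png

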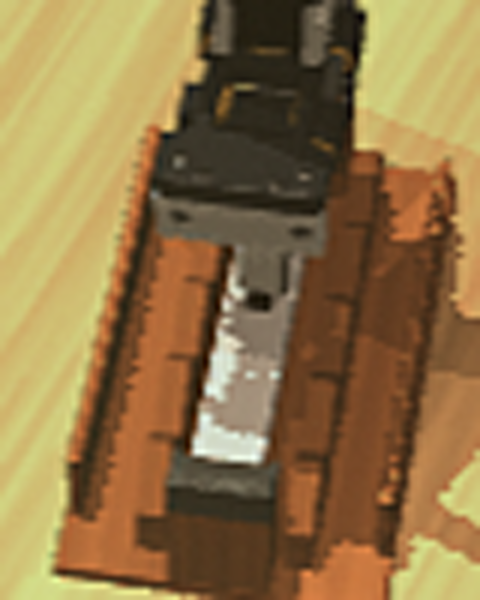

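Emit:
{"op": "arm_command", "data": {
  "deltas": [
    {"translation":[-0.1,0,0],"turn":[0,0,0]},
    {"translation":[-0.3,0,0],"turn":[0,0,0]},
    {"translation":[-0.6,0,0],"turn":[0,0,0]},
    {"translation":[-1.0,0,0],"turn":[0,0,0]},
    {"translation":[-1.6,0,0],"turn":[0,0,0]},
    {"translation":[-2.4,0,0],"turn":[0,0,0]},
    {"translation":[-3.2,0,0],"turn":[0,0,0]},
    {"translation":[-3.2,0,0],"turn":[0,0,0]},
    {"translation":[-3.2,0,0],"turn":[0,0,0]}
  ]
}}

```text
time_s: 13.02
ee_pos: [0.6261, -0.0809, 0.1419]
eef_rot: [-0.455, 1.568, -0.203]
force: [0.4, 0.6, -4.1]
grip_width: 0.0291
```

```bash
python3 - <<'E'
from h import *
p,M,o=pose(); print(p,o['force'],o['moment'],o['grip_width'],o['time_s'])
snap('side','side13',(200,100,400,300),3)
# tubes
for n,C in(('top',[(202,242),(206,284),(368,287)]),('side',[(267,386),(326,402),(398,237)])):
    im=optics.camera(n); h=cv2.cvtColor(im,cv2.COLOR_RGB2HSV)[:,:,1]
    for q in C:
        x0,y0=q[0]-35,q[1]-35
        m=(h[y0:y0+70,x0:x0+70]>(165 if n=='top' else 140 )).astype(np.uint8)
        k,l,st,ce=cv2.connectedComponentsWithStats(m); i=l[28:42,28:42][l[28:42,28:42]>0]; i=np.bincount(i).argmax()
        c=(l==i).astype(np.uint8); rc=cv2.minAreaRect(cv2.findNonZero(c)); 
        b=cv2.boxPoints(rc); L=[(b[0]+b[1])/2,(b[2]+b[3])/2] if np.linalg.norm(b[0]-b[1])<np.linalg.norm(b[1]-b[2]) else [(b[1]+b[2])/2,(b[3]+b[0])/2]
        bi=np.load('bias.npy'); bi=bi[:2] if n=='top' else bi[2:]
        W=[onz(n,e+[x0,y0]-bi,.009)[:2] for e in L]; d=W[1]-W[0]; cen=(W[0]+W[1])/2
        print(n,q,np.round(rc[1],1),'cen',cen.round(4),'len',np.linalg.norm(d).round(4),'ang',np.degrees(np.arctan2(d[1],d[0])).round(1)%180)
E
```

```text
[ 0.62607386 -0.08091434  0.1419154 ] [ 0.42540089  0.56059949 -4.1265256 ] [0.09248422 0.02805433 0.01913099] 0.029096115649406732 13.0167
top (202, 242) [34.5  6.3] cen [0.5515 0.3524] len 0.1132 ang 22.400000000000006
top (206, 284) [34.9  6.3] cen [0.4164 0.3334] len 0.1125 ang 30.900000000000006
top (368, 287) [35.2  7.2] cen [ 0.4198 -0.1826] len 0.1109 ang 31.5
side (267, 386) [51. 10.] cen [0.5508 0.3528] len 0.1135 ang 22.400000000000006
side (326, 402) [10.5 50.5] cen [0.4153 0.3339] len 0.1108 ang 30.6
side (398, 237) [ 8.5 41.4] cen [ 0.4193 -0.1833] len 0.1145 ang 32.0
```

View pics/side13.png

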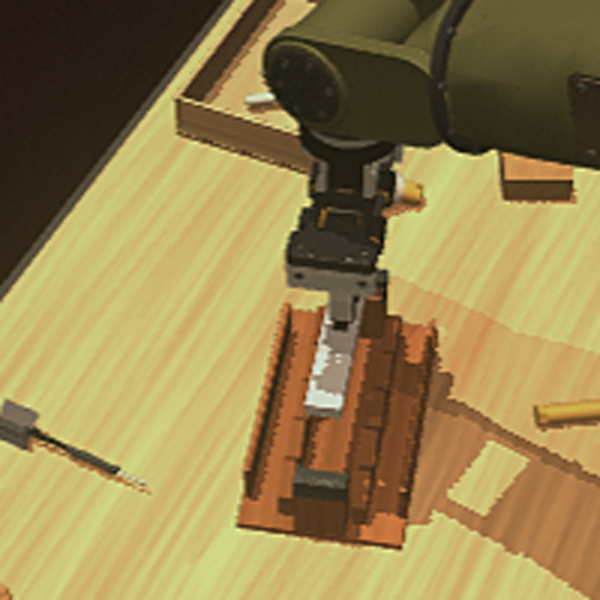

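```bash
python3 - <<'E'
from h import *
print(proj('top',[[.445,.01,0]]),tri((352.3,344.6),(249.4,292.9)))
print(delta([.445,.01,.13],np.load('rack.npy')[2]+np.pi/2))
E
```

```text
[[307.25232585 278.00764177]] (array([0.40126912, 0.19050223, 0.03388222]), np.float64(0.01907534346070038))
(array([ 0.39,  5.31, -6.07]), array([-0.01, -0.02, -0.01]))
```

Emit:
{"op": "arm_command", "data": {
  "deltas": [
    {"translation":[0,0.9,-1.0],"turn":[0,0,0]},
    {"translation":[0,1.8,-2.0],"turn":[0,0,0]},
    {"translation":[0,2.7,-3.0],"turn":[0,0,0]},
    {"translation":[0.2,3.6,-4.0],"turn":[0,0,0]},
    {"translation":[0.39,4.5,-5.1],"turn":[0,0,0]},
    {"translation":[0.39,5.31,-6.07],"turn":[0,0,0]},
    {"translation":[1.5,5.31,-6.07],"turn":[0,0,0]},
    {"translation":[2.5,5.31,-6.07],"turn":[0,0,0]},
    {"translation":[3.5,5.31,-6.07],"turn":[0,0,0]},
    {"translation":[4.5,5.31,-6.07],"turn":[0,0,0]},
    {"translation":[4.8,5.31,-6.07],"turn":[0,0,0]},
    {"translation":[4.8,5.31,-6.07],"turn":[0,0,0]}
  ]
}}

```text
time_s: 14.17
ee_pos: [0.4441, 0.0098, 0.019]
eef_rot: [2.83, 1.566, 3.083]
force: [0.1, 0.5, -3.6]
grip_width: 0.0286
```

```bash
python3 - <<'E'
from h import *
p,M,o=pose(); print(p,o['force'],o['moment'],o['grip_width'],o['time_s'])
snap('side','side14',(240,140,440,340),3)
E
```

```text
[0.44405609 0.00983331 0.01898975] [ 0.10479582  0.52844207 -3.55084532] [ 0.0879767  -0.0237232   0.01852777] 0.028643865169149615 14.1667
```

View pics/side14.png

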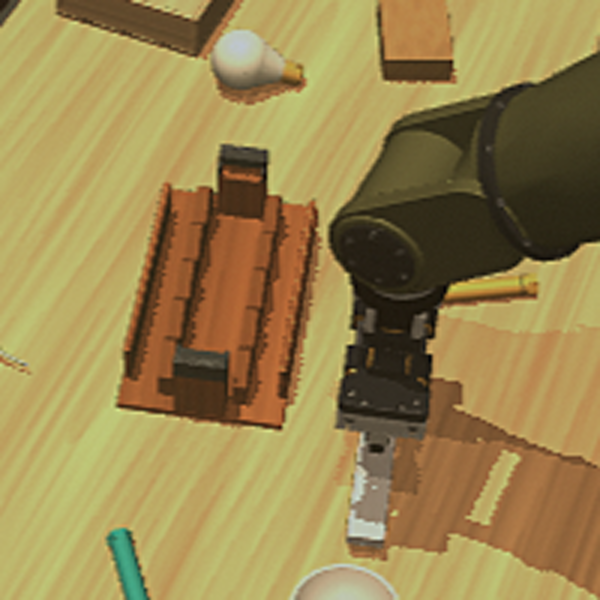

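The bar hangs level over bare counter, clear of the dish and the rack. I'll lower it.

Emit:
{"op": "arm_command", "data": {
  "deltas": [
    {"translation":[0.2,0,0],"turn":[0,0,0]},
    {"translation":[0.4,0,0],"turn":[0,0,0]},
    {"translation":[0.5,0,0],"turn":[0,0,0]},
    {"translation":[0.55,0,0],"turn":[0,0,0]},
    {"translation":[0.6,0,0],"turn":[0,0,0]},
    {"translation":[0.6,0,0],"turn":[0,0,0]}
  ]
}}

```text
time_s: 14.72
ee_pos: [0.4456, 0.0098, 0.0059]
eef_rot: [-0.513, 1.571, -0.26]
force: [-0.5, 0.2, -2.7]
grip_width: 0.029
```

```bash
python3 - <<'E'
from h import *
p,M,o=pose(); print(p,o['force'],o['moment'],o['grip_width'],o['time_s'])
E
```

```text
[0.44557172 0.00976949 0.00587644] [-0.5234265   0.24239085 -2.66240847] [0.13007202 0.02560239 0.0240594 ] 0.029001638118294232 14.7167
```

Emit:
{"op": "arm_command", "data": {
  "deltas": [
    {"translation":[0.04,0,0],"turn":[0,0,0]},
    {"translation":[0.08,0,0],"turn":[0,0,0]},
    {"translation":[0.12,0,0],"turn":[0,0,0]},
    {"translation":[0.12,0,0],"turn":[0,0,0]}
  ]
}}

```text
time_s: 15.05
ee_pos: [0.4458, 0.0098, 0.0038]
eef_rot: [-0.384, 1.57, -0.131]
force: [-6.2, 0.8, 14.5]
grip_width: 0.0288
```

Emit:
{"op": "arm_command", "data": {
  "deltas": [
    {"translation":[-0.04,0,0],"turn":[0,0,0]},
    {"translation":[-0.04,0,0],"turn":[0,0,0]}
  ]
}}

```text
time_s: 15.22
ee_pos: [0.4457, 0.0098, 0.0041]
eef_rot: [-0.336, 1.57, -0.083]
force: [0.4, 0.9, -3.2]
grip_width: 0.0286
```

Emit:
{"op": "arm_command", "data": {
  "deltas": [
    {"translation":[0,0,0],"turn":[0,0,0]},
    {"translation":[0,0,0],"turn":[0,0,0]},
    {"translation":[0,0,0],"turn":[0,0,0]},
    {"translation":[0,0,0],"turn":[0,0,0]},
    {"translation":[0,0,0],"turn":[0,0,0]},
    {"translation":[-0.5,0,0],"turn":[0,0,0]},
    {"translation":[-1.5,0,0],"turn":[0,0,0]},
    {"translation":[-3,0,0],"turn":[0,0,0]},
    {"translation":[-4,0,0],"turn":[0,0,0]},
    {"translation":[-4,0,0],"turn":[0,0,0]}
  ],
  "gripper": 80
}}

```text
time_s: 16.05
ee_pos: [0.448, 0.0097, 0.1086]
eef_rot: [-0.315, 1.563, -0.063]
force: [0.2, -0.5, 1.9]
grip_width: 0.08
```

```bash
python3 - <<'E'
from h import *
p,M,o=pose(); print(p,o['force'],o['grip_width'],o['time_s'])
snap('side','side15',(240,140,440,340),3)
snap('top','top15')
print(delta([.4196,-.183,.09],np.radians(31.7+90)))
E
```

```text
[0.44795411 0.00965465 0.10863503] [ 0.22394183 -0.51212368  1.94521302] 0.07995143268616213 16.05
(array([ 0.57, -7.2 , -2.95]), array([-3.44,  0.02,  0.01]))
```

View pics/side15.png

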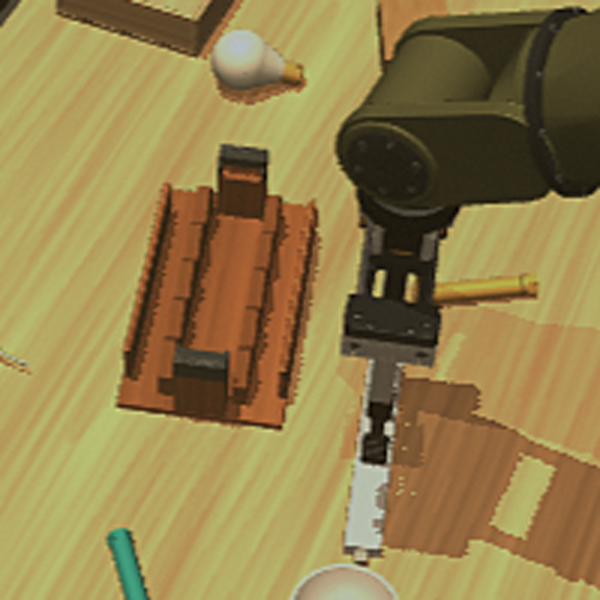

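View pics/top15.png

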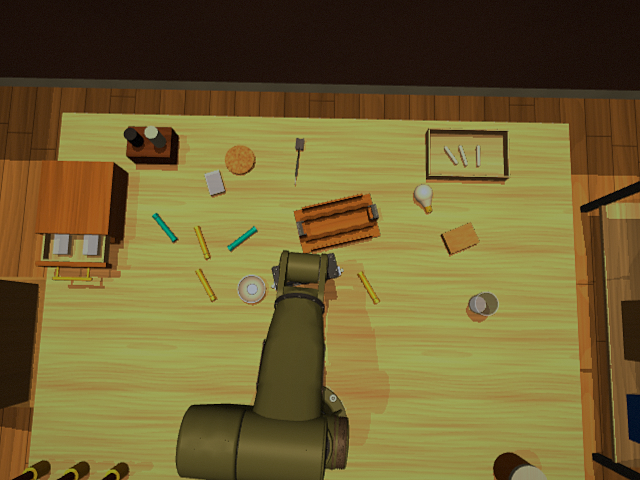

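Emit:
{"op": "arm_command", "data": {
  "deltas": [
    {"translation":[0.5,-1.5,-0.6],"turn":[-0.7,0,0]},
    {"translation":[0.5,-3.0,-1.2],"turn":[-1.4,0,0]},
    {"translation":[0.57,-4.5,-1.8],"turn":[-2.2,0,0]},
    {"translation":[0.57,-6,-2.4],"turn":[-2.9,0,0]},
    {"translation":[0.57,-7.2,-2.95],"turn":[-3.44,0,0]},
    {"translation":[0.57,-7.2,-2.95],"turn":[-3.44,0,0]},
    {"translation":[0.57,-7.2,-2.95],"turn":[-3.44,0,0]}
  ],
  "gripper": 54
}}

```text
time_s: 16.73
ee_pos: [0.4234, -0.1729, 0.0879]
eef_rot: [-2.683, 1.553, -2.146]
force: [1.1, 0.0, -0.4]
grip_width: 0.054
```

```bash
cat >> h.py <<'E'
TH={'top':165,'side':140}
def tube(n,q,h=35):
    """brass tube near pixel q: centre xy, angle deg"""
    im=optics.camera(n); s=cv2.cvtColor(im,cv2.COLOR_RGB2HSV)[:,:,1]
    x0,y0=q[0]-h,q[1]-h
    m=(s[y0:y0+2*h,x0:x0+2*h]>TH[n]).astype(np.uint8)
    k,l,st,ce=cv2.connectedComponentsWithStats(m); i=l[h-7:h+7,h-7:h+7]; i=i[i>0]
    if len(i)==0: return None
    c=(l==np.bincount(i).argmax()).astype(np.uint8); rc=cv2.minAreaRect(cv2.findNonZero(c)); b=cv2.boxPoints(rc)
    L=[(b[0]+b[1])/2,(b[2]+b[3])/2] if np.linalg.norm(b[0]-b[1])<np.linalg.norm(b[1]-b[2]) else [(b[1]+b[2])/2,(b[3]+b[0])/2]
    bi=np.load('bias.npy'); bi=bi[:2] if n=='top' else bi[2:]
    W=[onz(n,e+[x0,y0]-bi,.009)[:2] for e in L]; d=W[1]-W[0]
    return ((W[0]+W[1])/2).round(4),np.linalg.norm(d).round(4),round(np.degrees(np.arctan2(d[1],d[0]))%180,1)
E
python3 - <<'E'
from h import *
p,M,o=pose(); print(p,o['force'],o['grip_width'],o['time_s'])
print(delta([.4196,-.183,-.011],np.radians(31.7+90)))
snap('side','side16',(340,140,500,300),4)
print(tube('side',(398,237)))
E
```

```text
[ 0.42338425 -0.17291143  0.08793611] [ 1.06203762  0.01460521 -0.41500108] 0.05399245245885384 16.7333
(array([ 3.96, -0.24, -0.27]), array([-0.19, -0.18,  0.09]))
(array([ 0.3984, -0.1753]), np.float64(0.2), np.float64(107.9))
```

View pics/side16.png

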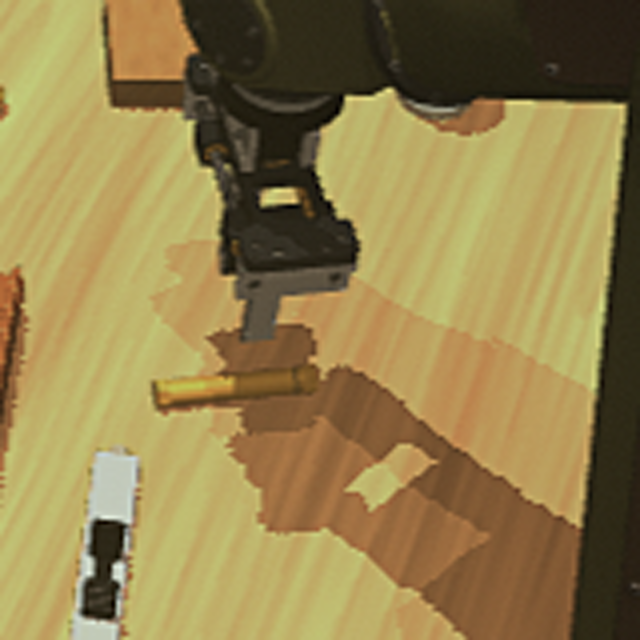

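The tube is still in place under the gripper. I'll descend and check.

Emit:
{"op": "arm_command", "data": {
  "deltas": [
    {"translation":[0.5,0,0],"turn":[0,0,0]},
    {"translation":[1.5,0,0],"turn":[0,0,0]},
    {"translation":[2.5,0,0],"turn":[0,0,0]},
    {"translation":[3.2,0,0],"turn":[0,0,0]},
    {"translation":[3.2,0,0],"turn":[0,0,0]},
    {"translation":[3.2,0,0],"turn":[0,0,0]}
  ]
}}

```text
time_s: 17.33
ee_pos: [0.4233, -0.1728, 0.0091]
eef_rot: [-2.655, 1.553, -2.116]
force: [0.7, -0.3, 0.3]
grip_width: 0.054
```

```bash
python3 - <<'E'
from h import *
p,M,o=pose(); print(p,o['force'],o['grip_width'],o['time_s'])
print(delta([.4196,-.183,-.011],np.radians(31.7+90)))
snap('side','side17',(340,140,500,300),4)
E
```

```text
[ 0.42330596 -0.17283513  0.00905768] [ 0.66359791 -0.29009015  0.31954096] 0.05402749334272169 17.3333
(array([ 0.81, -0.27, -0.32]), array([-0.16, -0.18,  0.09]))
```

View pics/side17.png

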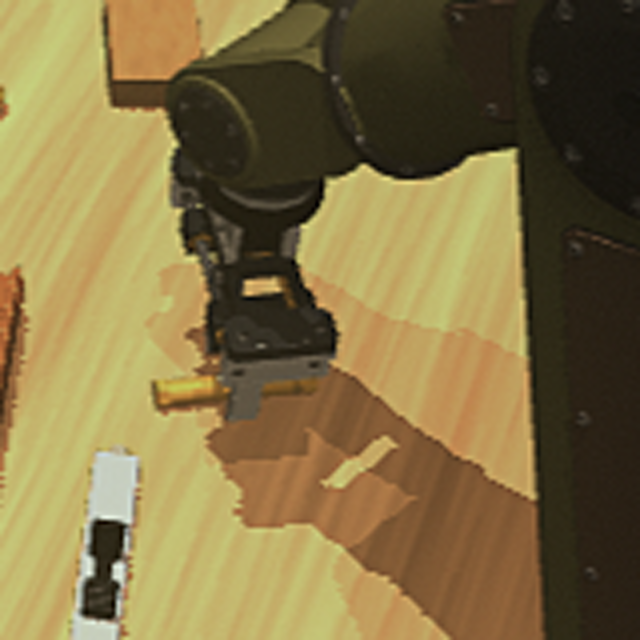

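Emit:
{"op": "arm_command", "data": {
  "deltas": [
    {"translation":[0,-0.27,-0.32],"turn":[-0.16,-0.18,0.09]},
    {"translation":[0.2,-0.27,-0.32],"turn":[-0.16,-0.18,0.09]},
    {"translation":[0.5,-0.27,-0.32],"turn":[-0.16,-0.18,0.09]},
    {"translation":[0.75,-0.27,-0.32],"turn":[-0.16,-0.18,0.09]},
    {"translation":[0.8,-0.27,-0.32],"turn":[-0.16,-0.18,0.09]},
    {"translation":[0.8,-0.27,-0.32],"turn":[-0.16,-0.18,0.09]}
  ]
}}

```text
time_s: 17.88
ee_pos: [0.4235, -0.1758, -0.0115]
eef_rot: [-2.499, 1.552, -1.96]
force: [-0.3, -0.2, -0.3]
grip_width: 0.0538
```

```bash
python3 - <<'E'
from h import *
p,M,o=pose(); print(p,o['force'],o['grip_width'],o['time_s'])
print(delta([.4196,-.183,-.011],np.radians(31.7+90)))
snap('side','side18',(340,140,500,300),4)
E
```

```text
[ 0.42352026 -0.17576308 -0.0114738 ] [-0.25120967 -0.15235428 -0.27843752] 0.05384637509992983 17.8833
(array([-0.01, -0.17, -0.28]), array([-0.16, -0.17,  0.13]))
```

View pics/side18.png

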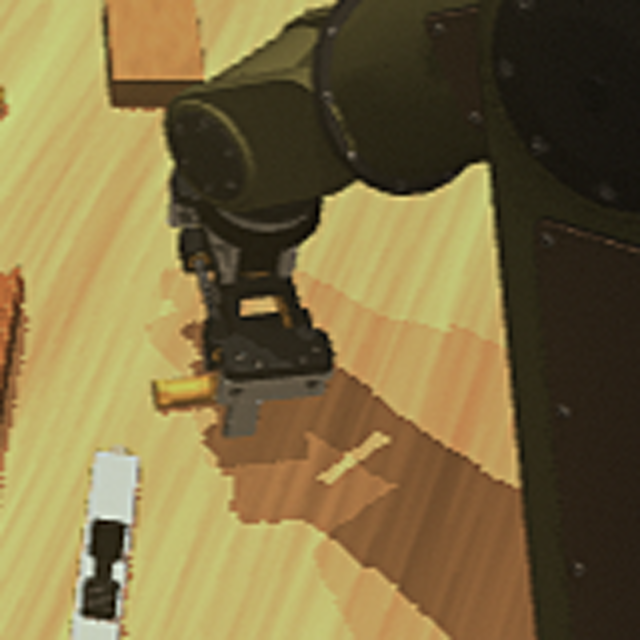

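```bash
python3 - <<'E'
from h import *
print(pose()[2]['qpos'].round(3))
E
```

```text
[-0.462  0.393  1.942 -0.026  0.805 -2.554]
```

J6 is at its range limit (-2.554), so I'll rise and use the half-turn grasp instead.

Emit:
{"op": "arm_command", "data": {
  "deltas": [
    {"translation":[-1,0,0],"turn":[0,0,0]},
    {"translation":[-2,0,0],"turn":[1.4,0,0]},
    {"translation":[-3,0,0],"turn":[2.8,0,0]},
    {"translation":[-3,0,0],"turn":[4.2,0,0]},
    {"translation":[-3,0,0],"turn":[5.6,0,0]},
    {"translation":[-3,0,0],"turn":[7,0,0]},
    {"translation":[-3,0,0],"turn":[8.4,0,0]},
    {"translation":[-3,0,0],"turn":[9.8,0,0]},
    {"translation":[-3,0,0],"turn":[11.2,0,0]},
    {"translation":[-3,0,0],"turn":[12.6,0,0]},
    {"translation":[-3,0,0],"turn":[14,0,0]},
    {"translation":[-3,0,0],"turn":[15.4,0,0]}
  ]
}}

```text
time_s: 18.93
ee_pos: [0.4244, -0.1746, 0.0644]
eef_rot: [-1.064, 1.552, -1.875]
force: [0.2, 0.2, 0.3]
grip_width: 0.0542
```

Emit:
{"op": "arm_command", "data": {
  "deltas": [
    {"translation":[0,0,0],"turn":[1.4,0,0]},
    {"translation":[0,0,0],"turn":[2.8,0,0]},
    {"translation":[0,0,0],"turn":[4.2,0,0]},
    {"translation":[0,0,0],"turn":[5.6,0,0]},
    {"translation":[0,0,0],"turn":[7,0,0]},
    {"translation":[0,0,0],"turn":[8.4,0,0]},
    {"translation":[0,0,0],"turn":[9.8,0,0]},
    {"translation":[0,0,0],"turn":[11.2,0,0]},
    {"translation":[0,0,0],"turn":[12.6,0,0]},
    {"translation":[0,0,0],"turn":[14,0,0]},
    {"translation":[0,0,0],"turn":[15.4,0,0]},
    {"translation":[0,0,0],"turn":[16.8,0,0]}
  ]
}}

```text
time_s: 19.93
ee_pos: [0.4244, -0.1746, 0.0643]
eef_rot: [0.397, 1.552, -1.88]
force: [1.2, -0.8, 0.0]
grip_width: 0.0537
```

```bash
python3 - <<'E'
from h import *
p,M,o=pose(); print(p,o['force'],o['grip_width'],o['time_s'],o['qpos'].round(2))
print(delta([.4196,-.183,.03],np.radians(31.7+90)))
TH['side']=135
im=snap('side','side19',(340,140,500,300),4)
E
```

```text
[ 0.42441015 -0.17459357  0.06434536] [ 1.21144464 -0.83414671  0.00631824] 0.053724374970290784 19.9333 [-0.46  0.26  1.9  -0.02  0.98  0.26]
(array([1.38, 0.06, 0.36]), array([ 3.57,  0.18, -0.11]))
```

View pics/side19.png

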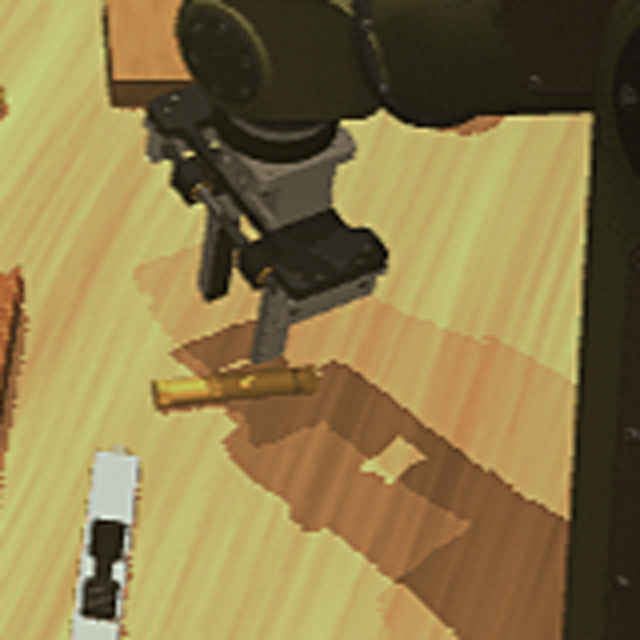

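Emit:
{"op": "arm_command", "data": {
  "deltas": [
    {"translation":[0,0.06,0.36],"turn":[1.4,0.18,-0.11]},
    {"translation":[0,0.06,0.36],"turn":[2.8,0.18,-0.11]},
    {"translation":[0,0.06,0.36],"turn":[3.57,0.18,-0.11]},
    {"translation":[0,0.06,0.36],"turn":[3.57,0.18,-0.11]},
    {"translation":[0.8,0.06,0.36],"turn":[3.57,0.18,-0.11]},
    {"translation":[1.6,0.06,0.36],"turn":[3.57,0.18,-0.11]},
    {"translation":[2.2,0.06,0.36],"turn":[3.57,0.18,-0.11]},
    {"translation":[2.2,0.06,0.36],"turn":[3.57,0.18,-0.11]},
    {"translation":[2.2,0.06,0.36],"turn":[3.57,0.18,-0.11]}
  ]
}}

```text
time_s: 20.73
ee_pos: [0.4192, -0.1832, 0.0093]
eef_rot: [-0.779, 1.569, 2.925]
force: [0.8, 0.2, 0.0]
grip_width: 0.054
```

```bash
python3 - <<'E'
from h import *
p,M,o=pose(); print(p,o['force'],o['grip_width'],o['time_s'],o['qpos'].round(2))
print(delta([.4196,-.183,-.011],np.radians(31.7+90)))
im=snap('side','side20',(340,140,500,300),4)
E
```

```text
[ 0.41918582 -0.18324566  0.00930436] [0.83224314 0.214477   0.02192614] 0.05397824783074561 20.7333 [-0.49  0.35  1.94 -0.    0.86  0.52]
(array([ 0.81,  0.  , -0.02]), array([0.11, 0.01, 0.01]))
```

View pics/side20.png

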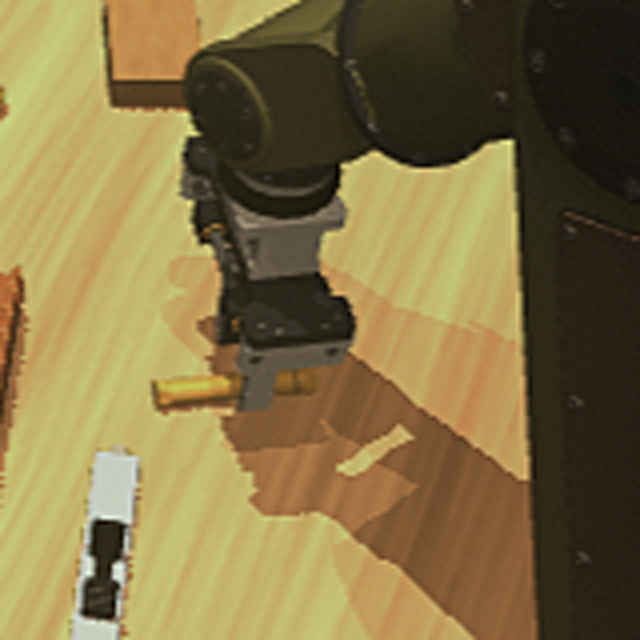

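Emit:
{"op": "arm_command", "data": {
  "deltas": [
    {"translation":[0.3,0,-0.02],"turn":[0.11,0,0]},
    {"translation":[0.6,0,-0.02],"turn":[0.11,0,0]},
    {"translation":[0.8,0,-0.02],"turn":[0.11,0,0]},
    {"translation":[0.8,0,-0.02],"turn":[0.11,0,0]},
    {"translation":[0.8,0,-0.02],"turn":[0.11,0,0]}
  ]
}}

```text
time_s: 21.2
ee_pos: [0.4196, -0.183, -0.0109]
eef_rot: [-0.639, 1.57, 3.053]
force: [0.2, -0.2, 0.2]
grip_width: 0.0539
```

Emit:
{"op": "arm_command", "data": {
  "deltas": [
    {"translation":[0,0,0],"turn":[0,0,0]},
    {"translation":[0,0,0],"turn":[0,0,0]},
    {"translation":[0,0,0],"turn":[0,0,0]},
    {"translation":[0,0,0],"turn":[0,0,0]},
    {"translation":[0,0,0],"turn":[0,0,0]},
    {"translation":[0,0,0],"turn":[0,0,0]},
    {"translation":[0,0,0],"turn":[0,0,0]},
    {"translation":[0,0,0],"turn":[0,0,0]}
  ],
  "gripper": 8,
  "force": 20
}}

```text
time_s: 21.87
ee_pos: [0.4198, -0.1832, -0.0106]
eef_rot: [0.32, 1.57, -2.271]
force: [-1.0, -0.5, 0.3]
grip_width: 0.0174
```

Emit:
{"op": "arm_command", "data": {
  "deltas": [
    {"translation":[-0.3,0,0],"turn":[0,0,0]},
    {"translation":[-1,0,0],"turn":[0,0,0]},
    {"translation":[-2,0,0],"turn":[0,0,0]},
    {"translation":[-3,0,0],"turn":[0,0,0]},
    {"translation":[-4,0,0],"turn":[0,0,0]},
    {"translation":[-4.6,0,0],"turn":[0,0,0]},
    {"translation":[-4.6,0,0],"turn":[0,0,0]},
    {"translation":[-4.6,0,0],"turn":[0,0,0]}
  ]
}}

```text
time_s: 22.53
ee_pos: [0.4199, -0.1832, 0.1047]
eef_rot: [1.736, 1.57, -0.856]
force: [-0.8, 0.5, -1.1]
grip_width: 0.0177
```

```bash
python3 - <<'E'
from h import *
p,M,o=pose(); print(p,o['force'],o['grip_width'],o['time_s'],o['qpos'].round(2))
r=np.load('rack.npy'); g=[T(r,[0,y,.1])[0] for y in(-.0675,-.0225,.0225,.0675)]; print(np.round(g,4))
print(delta(g[0],r[2]+np.pi/2))
im=snap('side','side21',(300,100,500,300),3.5)
print(tube('top',(202,242)),tube('top',(206,284)))
E
```

```text
[ 0.41991165 -0.18315521  0.10468546] [-0.82815847  0.52255788 -1.11842275] 0.017654540708233878 22.5333 [-0.49  0.19  1.87 -0.    1.08  0.53]
[[ 0.6419 -0.1453  0.1   ]
 [ 0.6306 -0.1017  0.1   ]
 [ 0.6193 -0.0582  0.1   ]
 [ 0.608  -0.0146  0.1   ]]
(array([ 0.19,  3.35, -8.36]), array([ 3.39, -0.  , -0.01]))
(array([0.5515, 0.3524]), np.float64(0.1132), np.float64(22.4)) (array([0.4155, 0.3337]), np.float64(0.1112), np.float64(30.9))
```

View pics/side21.png

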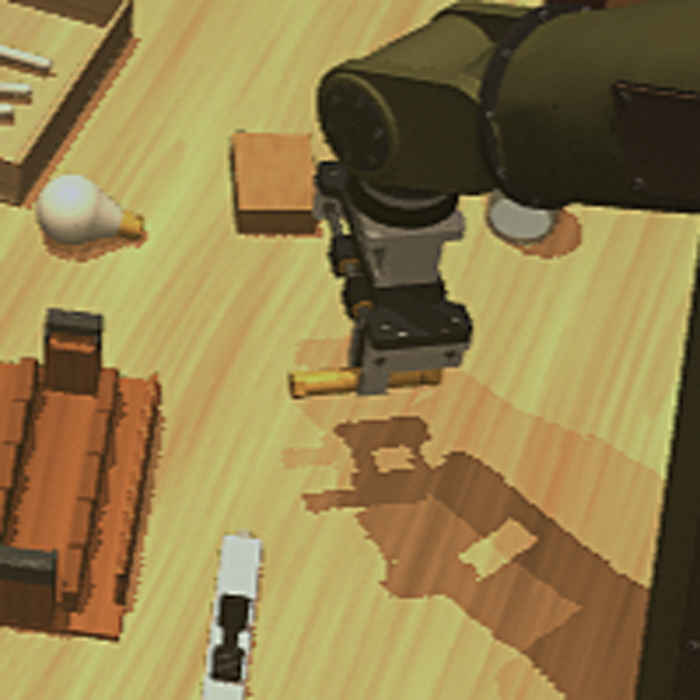

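```bash
python3 - <<'E'
from h import *
r=np.load('rack.npy'); print(delta(T(r,[0,-.0225,.1])[0],r[2]+np.pi/2))
E
```

```text
(array([ 0.11,  1.65, -8.9 ]), array([3.39, 0.02, 0.02]))
```

Emit:
{"op": "arm_command", "data": {
  "deltas": [
    {"translation":[0.1,0.3,-1.4],"turn":[0.5,0,0]},
    {"translation":[0.1,0.6,-2.8],"turn":[1.1,0,0]},
    {"translation":[0.1,0.8,-4.2],"turn":[1.7,0,0]},
    {"translation":[0.1,1.1,-5.6],"turn":[2.3,0,0]},
    {"translation":[0.1,1.3,-7],"turn":[2.9,0,0]},
    {"translation":[0.1,1.5,-8.2],"turn":[3.39,0,0]},
    {"translation":[0.1,1.65,-8.9],"turn":[3.39,0,0]},
    {"translation":[0.1,1.65,-8.9],"turn":[3.39,0,0]},
    {"translation":[0.1,1.65,-8.9],"turn":[3.39,0,0]}
  ]
}}

```text
time_s: 23.43
ee_pos: [0.6306, -0.1016, 0.0998]
eef_rot: [-0.339, 1.568, 3.058]
force: [-0.5, -0.1, -0.5]
grip_width: 0.0174
```

```bash
python3 - <<'E'
from h import *
p,M,o=pose(); print(p,o['force'],o['grip_width'],o['time_s'],o['qpos'].round(2))
r=np.load('rack.npy'); print(delta(T(r,[0,-.0225,.035])[0],r[2]+np.pi/2))
im=snap('side','side22',(250,130,410,290),4)
E
```

```text
[ 0.63063494 -0.10159948  0.09975529] [-0.52556351 -0.06727003 -0.48477197] 0.017440911116113962 23.4333 [-0.22  0.58  1.34 -0.    1.23  1.1 ]
(array([ 2.59,  0.01, -0.  ]), array([0.01, 0.03, 0.01]))
```

View pics/side22.png

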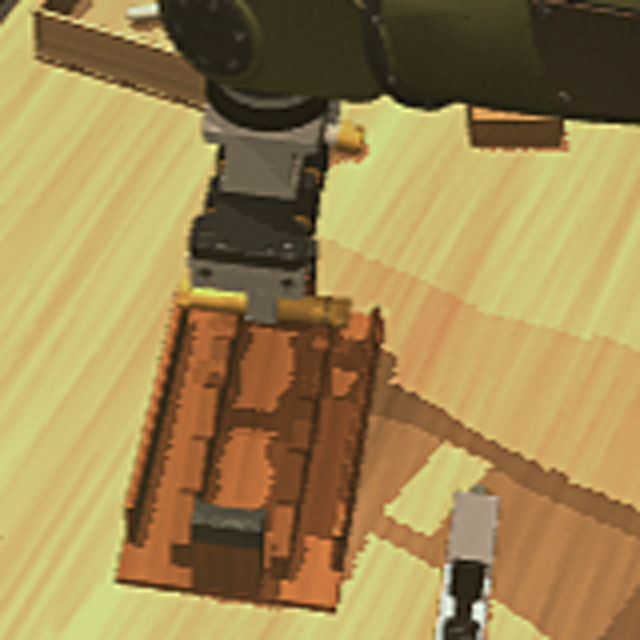

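Emit:
{"op": "arm_command", "data": {
  "deltas": [
    {"translation":[0.8,0,0],"turn":[0,0,0]},
    {"translation":[1.6,0,0],"turn":[0,0,0]},
    {"translation":[2.4,0,0],"turn":[0,0,0]},
    {"translation":[2.6,0,0],"turn":[0,0,0]},
    {"translation":[2.75,0,0],"turn":[0,0,0]},
    {"translation":[2.85,0,0],"turn":[0,0,0]},
    {"translation":[2.85,0,0],"turn":[0,0,0]}
  ]
}}

```text
time_s: 24.07
ee_pos: [0.6312, -0.1023, 0.0311]
eef_rot: [2.027, 1.57, -0.861]
force: [-0.6, -0.1, -0.2]
grip_width: 0.0176
```

Emit:
{"op": "arm_command", "data": {
  "deltas": [
    {"translation":[0.05,0,0],"turn":[0,0,0]},
    {"translation":[0.1,0,0],"turn":[0,0,0]},
    {"translation":[0.15,0,0],"turn":[0,0,0]},
    {"translation":[0.15,0,0],"turn":[0,0,0]}
  ]
}}

```text
time_s: 24.4
ee_pos: [0.6311, -0.102, 0.0267]
eef_rot: [0.431, 1.57, -2.456]
force: [0.6, 0.6, -0.2]
grip_width: 0.0174
```

```bash
python3 - <<'E'
from h import *
p,M,o=pose(); print(p,o['force'],o['moment'],o['grip_width'],o['time_s'])
im=snap('side','side23',(250,130,410,290),4)
E
```

```text
[ 0.63106076 -0.10203576  0.02674371] [ 0.59807337  0.55155231 -0.19318235] [-0.06180844  0.10060544 -0.02348104] 0.017393986422200535 24.4
```

View pics/side23.png

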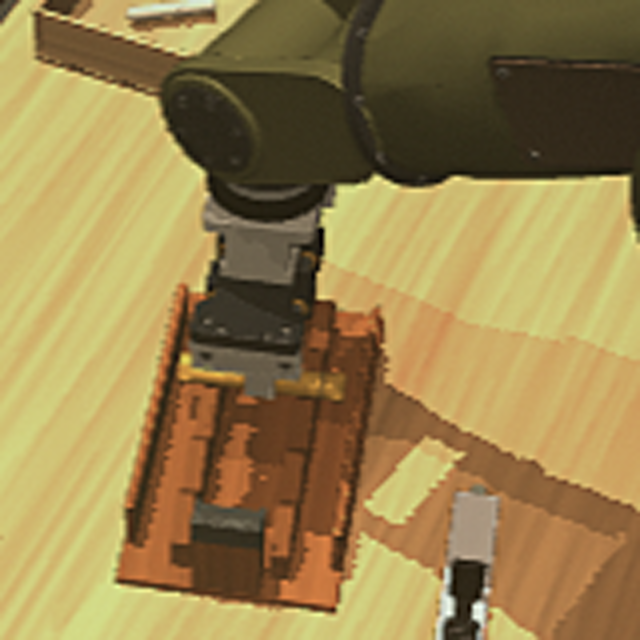

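Emit:
{"op": "arm_command", "data": {
  "deltas": [
    {"translation":[0.04,0,0],"turn":[0,0,0]},
    {"translation":[0.08,0,0],"turn":[0,0,0]},
    {"translation":[0.08,0,0],"turn":[0,0,0]}
  ]
}}

```text
time_s: 24.7
ee_pos: [0.6314, -0.1024, 0.0251]
eef_rot: [1.837, 1.57, -1.051]
force: [1.3, -2.7, 2.1]
grip_width: 0.0176
```

Emit:
{"op": "arm_command", "data": {
  "deltas": [
    {"translation":[0.04,0,0],"turn":[0,0,0]},
    {"translation":[0.04,0,0],"turn":[0,0,0]},
    {"translation":[0.04,0,0],"turn":[0,0,0]}
  ]
}}

```text
time_s: 24.95
ee_pos: [0.6315, -0.1024, 0.0249]
eef_rot: [2.112, 1.57, -0.776]
force: [-3.9, -1.4, 12.1]
grip_width: 0.017
```

Seated, with 12 N upward at z = 0.0249. I'll relieve the pressure, open a little and rise.

Emit:
{"op": "arm_command", "data": {
  "deltas": [
    {"translation":[-0.03,0,0],"turn":[0,0,0]},
    {"translation":[-0.03,0,0],"turn":[0,0,0]}
  ]
}}

```text
time_s: 25.12
ee_pos: [0.6314, -0.1024, 0.025]
eef_rot: [2.007, 1.57, -0.881]
force: [-1.0, -2.5, 6.5]
grip_width: 0.0177
```

Emit:
{"op": "arm_command", "data": {
  "deltas": [
    {"translation":[0,0,0],"turn":[0,0,0]},
    {"translation":[0,0,0],"turn":[0,0,0]},
    {"translation":[0,0,0],"turn":[0,0,0]},
    {"translation":[0,0,0],"turn":[0,0,0]},
    {"translation":[-0.3,0,0],"turn":[0,0,0]},
    {"translation":[-1,0,0],"turn":[0,0,0]},
    {"translation":[-2,0,0],"turn":[0,0,0]},
    {"translation":[-3,0,0],"turn":[0,0,0]},
    {"translation":[-4,0,0],"turn":[0,0,0]},
    {"translation":[-5,0,0],"turn":[0,0,0]},
    {"translation":[-5,0,0],"turn":[0,0,0]}
  ],
  "gripper": 32
}}

```text
time_s: 26.03
ee_pos: [0.6329, -0.1024, 0.1556]
eef_rot: [2.638, 1.563, -0.25]
force: [0.9, -0.5, 0.3]
grip_width: 0.0319
```

```bash
python3 - <<'E'
from h import *
p,M,o=pose(); print(p,o['force'],o['grip_width'],o['time_s'],o['qpos'].round(2))
im=snap('side','side24',(250,130,410,290),4); snap('top','top24')
print(tube('top',(202,242)),tube('top',(206,284)),tube('side',(267,386)),tube('side',(326,402)))
print(delta([.4160,.3336,.1],np.radians(30.8+90)))
print(delta([.5512,.3526,.1],np.radians(22.4+90)))
E
```

```text
[ 0.63293877 -0.10235187  0.15556126] [ 0.93217148 -0.48074246  0.28808591] 0.03192185379125874 26.0333 [-0.22  0.53  1.29 -0.    1.32  1.1 ]
(array([0.5515, 0.3524]), np.float64(0.1132), np.float64(22.4)) (array([0.416, 0.334]), np.float64(0.1123), np.float64(30.9)) (array([0.5508, 0.3528]), np.float64(0.1135), np.float64(22.4)) (array([0.4153, 0.3339]), np.float64(0.1108), np.float64(30.6))
(array([  1.95, -19.02,   3.93]), array([-3.25,  0.02,  0.01]))
(array([  1.94, -18.39,  -1.5 ]), array([-1.57,  0.03,  0.01]))
```

View pics/side24.png

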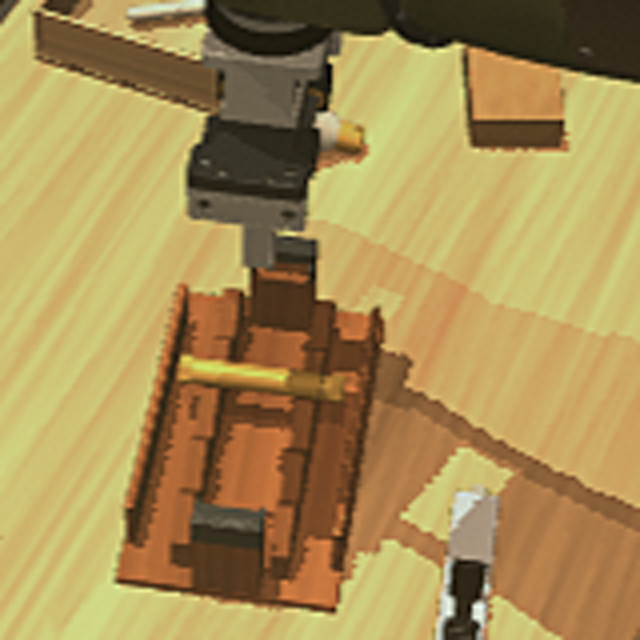

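View pics/top24.png

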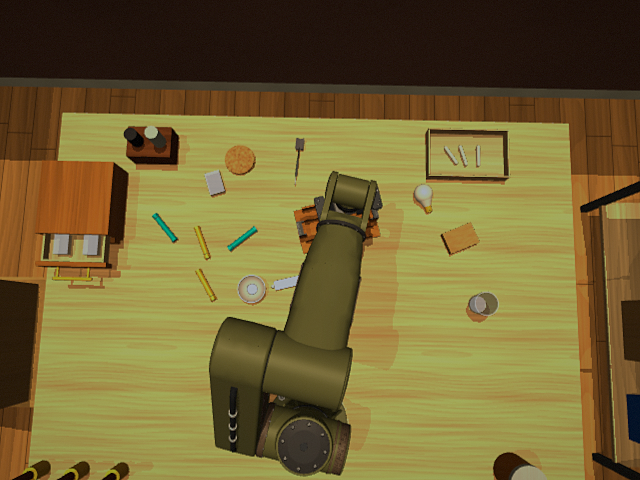

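Emit:
{"op": "arm_command", "data": {
  "deltas": [
    {"translation":[0,-1.6,-0.1],"turn":[-0.1,0,0]},
    {"translation":[0,-3.2,-0.2],"turn":[-0.3,0,0]},
    {"translation":[0,-4.8,-0.4],"turn":[-0.4,0,0]},
    {"translation":[0.2,-6.4,-0.5],"turn":[-0.6,0,0]},
    {"translation":[0.4,-8,-0.7],"turn":[-0.7,0,0]},
    {"translation":[0.6,-9.6,-0.8],"turn":[-0.9,0,0]},
    {"translation":[0.8,-11.2,-0.9],"turn":[-1.0,0,0]},
    {"translation":[1.0,-12.8,-1.1],"turn":[-1.2,0,0]},
    {"translation":[1.3,-14.4,-1.2],"turn":[-1.3,0,0]},
    {"translation":[1.6,-16,-1.3],"turn":[-1.5,0,0]},
    {"translation":[1.8,-17.4,-1.4],"turn":[-1.57,0,0]},
    {"translation":[1.94,-18.39,-1.5],"turn":[-1.57,0,0]}
  ],
  "gripper": 54
}}

```text
time_s: 27.33
ee_pos: [0.5502, 0.3551, 0.0992]
eef_rot: [0.023, 1.568, -2.726]
force: [0.4, -0.8, 0.3]
grip_width: 0.0538
```

```bash
python3 - <<'E'
from h import *
p,M,o=pose(); print(p,o['force'],o['grip_width'],o['time_s'],o['qpos'].round(2))
print(tube('side',(267,386)),tube('side',(326,402)))
print(delta([.5512,.3526,.01],np.radians(22.4+90)))
snap('side','side25',(200,240,400,440),3)
E
```

```text
[0.55018287 0.35512425 0.09916252] [ 0.40735523 -0.77080512  0.31607715] 0.053846049300728616 27.3333 [0.52 0.61 1.29 0.   1.24 1.69]
(array([0.5443, 0.3436]), np.float64(0.1666), np.float64(116.2)) (array([0.4169, 0.3325]), np.float64(0.1512), np.float64(23.8))
(array([ 3.55,  0.13, -0.01]), array([0.05, 0.03, 0.  ]))
```

View pics/side25.png

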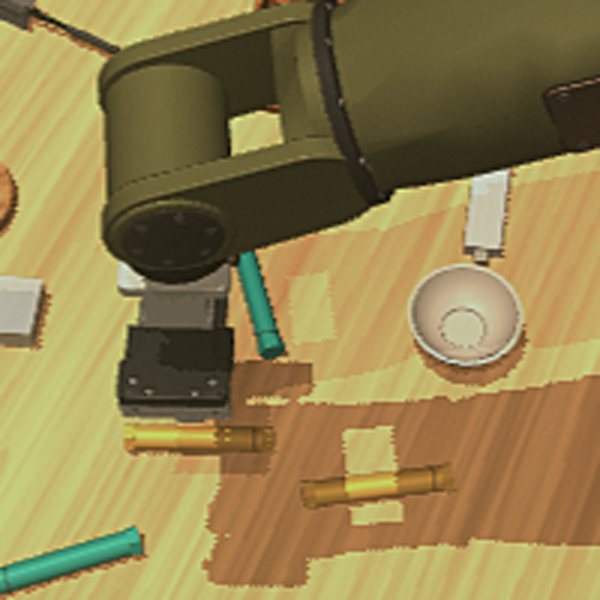

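Emit:
{"op": "arm_command", "data": {
  "deltas": [
    {"translation":[0.5,0.13,0],"turn":[0.05,0,0]},
    {"translation":[1.5,0.13,0],"turn":[0.05,0,0]},
    {"translation":[2.5,0.13,0],"turn":[0.05,0,0]},
    {"translation":[3.2,0.13,0],"turn":[0.05,0,0]},
    {"translation":[3.55,0.13,0],"turn":[0.05,0,0]},
    {"translation":[3.55,0.13,0],"turn":[0.05,0,0]},
    {"translation":[3.55,0.13,0],"turn":[0.05,0,0]}
  ]
}}

```text
time_s: 28.07
ee_pos: [0.5536, 0.3486, 0.0123]
eef_rot: [0.284, 1.57, -2.473]
force: [0.2, 0.5, 0.1]
grip_width: 0.0538
```

```bash
python3 - <<'E'
from h import *
p,M,o=pose(); print(p,o['force'],o['grip_width'],o['time_s'],o['qpos'].round(2))
print(delta([.5512,.3526,-.011],np.radians(22.4+90)))
snap('side','side26',(200,300,350,450),4)
E
```

```text
[0.55362056 0.34856335 0.01232328] [0.24895881 0.46837664 0.08851674] 0.05384266679309728 28.0667 [ 0.51  0.71  1.35 -0.    1.09  1.69]
(array([ 0.93, -0.19,  0.03]), array([-0.06,  0.01, -0.  ]))
```

View pics/side26.png

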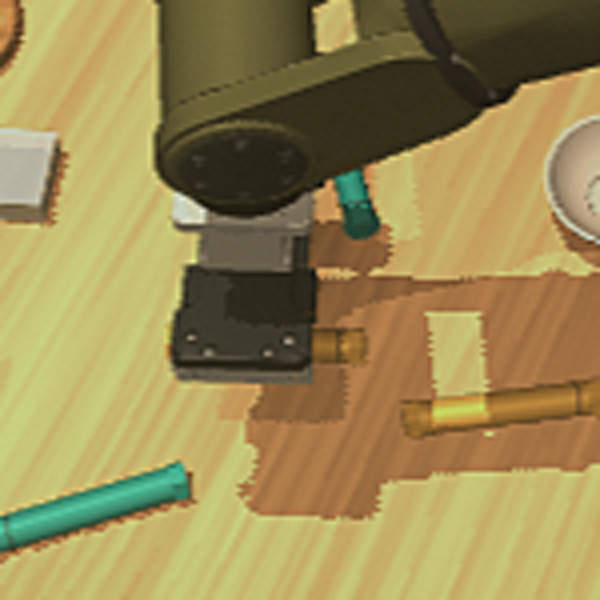

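Emit:
{"op": "arm_command", "data": {
  "deltas": [
    {"translation":[0.2,-0.19,0.03],"turn":[-0.06,0,0]},
    {"translation":[0.5,-0.19,0.03],"turn":[-0.06,0,0]},
    {"translation":[0.8,-0.19,0.03],"turn":[-0.06,0,0]},
    {"translation":[0.92,-0.19,0.03],"turn":[-0.06,0,0]},
    {"translation":[0.92,-0.19,0.03],"turn":[-0.06,0,0]},
    {"translation":[0.92,-0.19,0.03],"turn":[-0.06,0,0]}
  ]
}}

```text
time_s: 28.62
ee_pos: [0.5506, 0.3534, -0.0111]
eef_rot: [0.138, 1.57, -2.612]
force: [0.1, 0.2, 0.0]
grip_width: 0.0541
```

Emit:
{"op": "arm_command", "data": {
  "deltas": [
    {"translation":[0,0,0],"turn":[0,0,0]},
    {"translation":[0,0,0],"turn":[0,0,0]},
    {"translation":[0,0,0],"turn":[0,0,0]},
    {"translation":[0,0,0],"turn":[0,0,0]},
    {"translation":[0,0,0],"turn":[0,0,0]},
    {"translation":[0,0,0],"turn":[0,0,0]},
    {"translation":[0,0,0],"turn":[0,0,0]},
    {"translation":[0,0,0],"turn":[0,0,0]}
  ],
  "gripper": 8
}}

```text
time_s: 29.28
ee_pos: [0.5507, 0.3534, -0.0108]
eef_rot: [0.3, 1.57, -2.45]
force: [-0.5, 0.0, 0.7]
grip_width: 0.0169
```

```bash
python3 - <<'E'
from h import *
p,M,o=pose(); print(p,o['grip_width'])
E
```

```text
[ 0.55067794  0.3534445  -0.01081441] 0.016874091621066355
```

Emit:
{"op": "arm_command", "data": {
  "deltas": [
    {"translation":[-0.3,0,0],"turn":[0,0,0]},
    {"translation":[-1,0,0],"turn":[0,0,0]},
    {"translation":[-2,0,0],"turn":[0,0,0]},
    {"translation":[-3,0,0],"turn":[0,0,0]},
    {"translation":[-4,0,0],"turn":[0,0,0]},
    {"translation":[-4.6,0,0],"turn":[0,0,0]},
    {"translation":[-4.6,0,0],"turn":[0,0,0]}
  ]
}}

```text
time_s: 29.87
ee_pos: [0.552, 0.3543, 0.1085]
eef_rot: [-3.011, 1.565, 0.522]
force: [-0.5, 0.4, -0.8]
grip_width: 0.0173
```

```bash
python3 - <<'E'
from h import *
p,M,o=pose(); print(p,o['force'],o['grip_width'],o['time_s'],o['qpos'].round(2))
r=np.load('rack.npy')
print(delta(T(r,[0,.0225,.1])[0],r[2]+np.pi/2))
im=snap('side','side27',(200,240,400,440),3)
E
```

```text
[0.55202188 0.35433528 0.10852154] [-0.48549526  0.38303098 -0.79526669] 0.017346488979308967 29.8667 [0.51 0.6  1.28 0.   1.25 1.69]
(array([ 0.31, 16.28,  3.82]), array([ 1.58, -0.06,  0.01]))
```

View pics/side27.png

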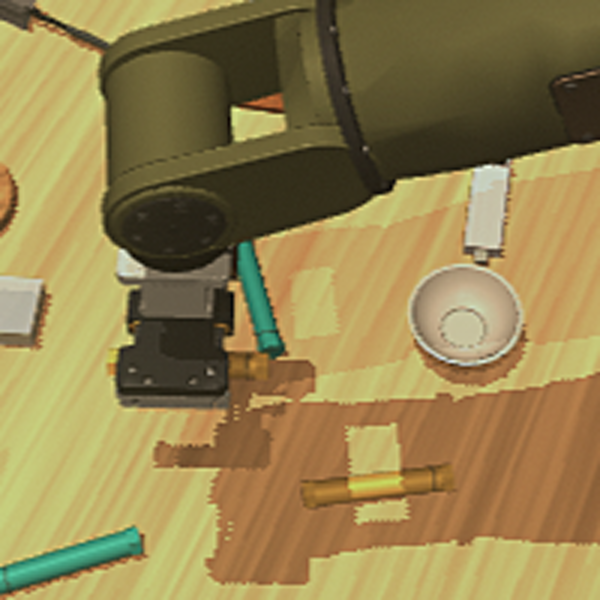

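Emit:
{"op": "arm_command", "data": {
  "deltas": [
    {"translation":[0,1.6,0.4],"turn":[0.1,0,0]},
    {"translation":[0,3.2,0.7],"turn":[0.3,0,0]},
    {"translation":[0,4.8,1.1],"turn":[0.4,0,0]},
    {"translation":[0,6.4,1.5],"turn":[0.6,0,0]},
    {"translation":[0,8,1.9],"turn":[0.7,0,0]},
    {"translation":[0.1,9.6,2.2],"turn":[0.9,0,0]},
    {"translation":[0.1,11.2,2.6],"turn":[1.1,0,0]},
    {"translation":[0.2,12.8,3.0],"turn":[1.3,0,0]},
    {"translation":[0.2,14.4,3.4],"turn":[1.4,0,0]},
    {"translation":[0.3,15.6,3.7],"turn":[1.5,0,0]},
    {"translation":[0.3,16.28,3.82],"turn":[1.58,0,0]},
    {"translation":[0.3,16.28,3.82],"turn":[1.58,0,0]}
  ]
}}

```text
time_s: 30.92
ee_pos: [0.6173, -0.0625, 0.0948]
eef_rot: [-0.172, 1.568, -3.064]
force: [-0.5, 0.7, -0.8]
grip_width: 0.0177
```

```bash
python3 - <<'E'
from h import *
p,M,o=pose(); print(p,o['force'],o['grip_width'],o['time_s'],o['qpos'].round(2))
r=np.load('rack.npy'); print(delta(T(r,[0,.0225,.03])[0],r[2]+np.pi/2))
im=snap('side','side28',(250,130,410,290),4)
E
```

```text
[ 0.61725145 -0.06254648  0.09477074] [-0.51813355  0.69937874 -0.76678396] 0.017727554166056116 30.9167 [-0.16  0.54  1.41 -0.    1.19  1.16]
(array([ 2.59, -0.15, -0.13]), array([-0.05,  0.03,  0.01]))
```

View pics/side28.png

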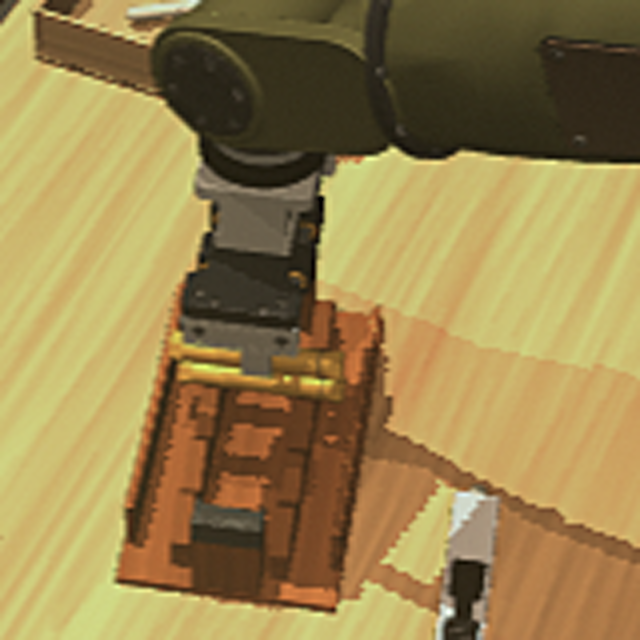

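Emit:
{"op": "arm_command", "data": {
  "deltas": [
    {"translation":[0,-0.15,-0.13],"turn":[-0.05,0.03,0]},
    {"translation":[0.7,-0.15,-0.13],"turn":[-0.05,0.03,0]},
    {"translation":[1.4,-0.15,-0.13],"turn":[-0.05,0.03,0]},
    {"translation":[2.1,-0.15,-0.13],"turn":[-0.05,0.03,0]},
    {"translation":[2.4,-0.15,-0.13],"turn":[-0.05,0.03,0]},
    {"translation":[2.57,-0.15,-0.13],"turn":[-0.05,0.03,0]},
    {"translation":[2.57,-0.15,-0.13],"turn":[-0.05,0.03,0]}
  ]
}}

```text
time_s: 31.55
ee_pos: [0.6197, -0.0537, 0.0319]
eef_rot: [-2.854, 1.57, 0.547]
force: [0.3, -0.1, -1.2]
grip_width: 0.0173
```

```bash
python3 - <<'E'
from h import *
p,M,o=pose(); print(p,o['force'],o['grip_width'],o['time_s'])
r=np.load('rack.npy'); print(delta(T(r,[0,.0225,.0255])[0],r[2]+np.pi/2))
im=snap('side','side29',(250,130,410,290),4)
E
```

```text
[ 0.6197216  -0.05367758  0.03186564] [ 0.28903239 -0.14568029 -1.19071299] 0.017282218397358648 31.55
(array([0.25, 0.17, 0.06]), array([ 0.06, -0.01,  0.  ]))
```

View pics/side29.png

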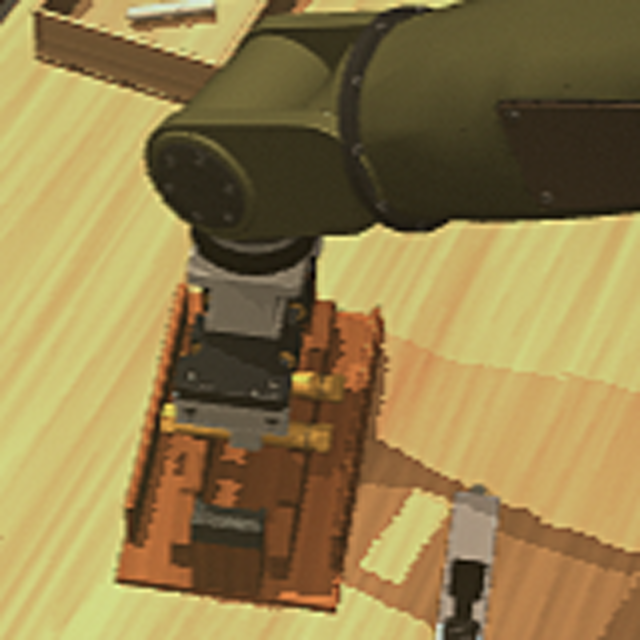

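Emit:
{"op": "arm_command", "data": {
  "deltas": [
    {"translation":[0,0,0],"turn":[0,0,0]},
    {"translation":[0,0,0],"turn":[0,0,0]}
  ]
}}

```text
time_s: 31.77
ee_pos: [0.6205, -0.0546, 0.0335]
eef_rot: [2.94, 1.567, 0.057]
force: [-1.0, -0.1, -0.2]
grip_width: 0.0175
```

```bash
python3 - <<'E'
from h import *
p,M,o=pose(); print(p,o['force'],o['grip_width'],o['time_s'])
r=np.load('rack.npy'); print(delta(T(r,[0,.0225,.0265])[0],r[2]+np.pi/2))
E
```

```text
[ 0.62048928 -0.05461039  0.03345123] [-0.97397767 -0.12091267 -0.23954848] 0.01745451060965824 31.7667
(array([0.28, 0.13, 0.08]), array([ 0.05, -0.04, -0.01]))
```

Emit:
{"op": "arm_command", "data": {
  "deltas": [
    {"translation":[0,0.13,0.08],"turn":[0.05,-0.03,0]},
    {"translation":[0.1,0.13,0.08],"turn":[0.05,-0.03,0]},
    {"translation":[0.2,0.13,0.08],"turn":[0.05,-0.03,0]},
    {"translation":[0.28,0.13,0.08],"turn":[0.05,-0.03,0]},
    {"translation":[0.28,0.13,0.08],"turn":[0.05,-0.03,0]}
  ]
}}

```text
time_s: 32.18
ee_pos: [0.6189, -0.0587, 0.0253]
eef_rot: [0.973, 1.57, -1.915]
force: [0.2, -2.1, -0.3]
grip_width: 0.0177
```

```bash
python3 - <<'E'
from h import *
p,M,o=pose(); print(p,o['force'],o['grip_width'],o['time_s'])
r=np.load('rack.npy'); print(delta(T(r,[0,.0225,.0245])[0],r[2]+np.pi/2))
E
```

```text
[ 0.61894886 -0.05871408  0.0253272 ] [ 0.19467428 -2.11926955 -0.25120763] 0.017678144139411708 32.1833
(array([ 0.03, -0.02, -0.02]), array([-0.  ,  0.  , -0.01]))
```

Emit:
{"op": "arm_command", "data": {
  "deltas": [
    {"translation":[0.03,-0.02,0],"turn":[0,0,0]},
    {"translation":[0.06,-0.02,0],"turn":[0,0,0]},
    {"translation":[0.06,-0.02,0],"turn":[0,0,0]}
  ]
}}

```text
time_s: 32.43
ee_pos: [0.6192, -0.0588, 0.0249]
eef_rot: [1.871, 1.569, -1.017]
force: [-2.8, -6.2, 7.9]
grip_width: 0.017
```

Emit:
{"op": "arm_command", "data": {
  "deltas": [
    {"translation":[-0.03,0.03,0],"turn":[0,0,0]},
    {"translation":[-0.03,0.03,0],"turn":[0,0,0]}
  ]
}}

```text
time_s: 32.6
ee_pos: [0.6192, -0.0588, 0.025]
eef_rot: [1.796, 1.57, -1.092]
force: [-0.9, -3.0, 5.0]
grip_width: 0.0171
```

Emit:
{"op": "arm_command", "data": {
  "deltas": [
    {"translation":[0,0,0],"turn":[0,0,0]},
    {"translation":[0,0,0],"turn":[0,0,0]},
    {"translation":[0,0,0],"turn":[0,0,0]},
    {"translation":[0,0,0],"turn":[0,0,0]},
    {"translation":[-0.3,0,0],"turn":[0,0,0]},
    {"translation":[-1,0,0],"turn":[0,0,0]},
    {"translation":[-2,0,0],"turn":[0,0,0]},
    {"translation":[-3,0,0],"turn":[0,0,0]},
    {"translation":[-4,0,0],"turn":[0,0,0]},
    {"translation":[-4,0,0],"turn":[0,0,0]},
    {"translation":[-4,0,0],"turn":[0,0,0]}
  ],
  "gripper": 32
}}

```text
time_s: 33.52
ee_pos: [0.6196, -0.0586, 0.1264]
eef_rot: [2.639, 1.568, -0.248]
force: [-0.2, -0.2, 0.3]
grip_width: 0.0323
```

```bash
python3 - <<'E'
from h import *
p,M,o=pose(); print(p,o['force'],o['grip_width'],o['time_s'],o['qpos'].round(2))
im=snap('side','side30',(250,130,410,290),4)
print(tube('top',(206,284)),tube('side',(326,402)))
print(delta([.4158,.3338,.1],np.radians(30.8+90)))
E
```

```text
[ 0.61956834 -0.05858524  0.12635491] [-0.23209981 -0.21467136  0.27599831] 0.03230327344407446 33.5167 [-0.15  0.51  1.38 -0.    1.25  1.16]
(array([0.416, 0.334]), np.float64(0.1123), np.float64(30.9)) (array([0.4153, 0.3339]), np.float64(0.1108), np.float64(30.6))
(array([  0.96, -17.22,   3.9 ]), array([-3.25,  0.02,  0.01]))
```

View pics/side30.png

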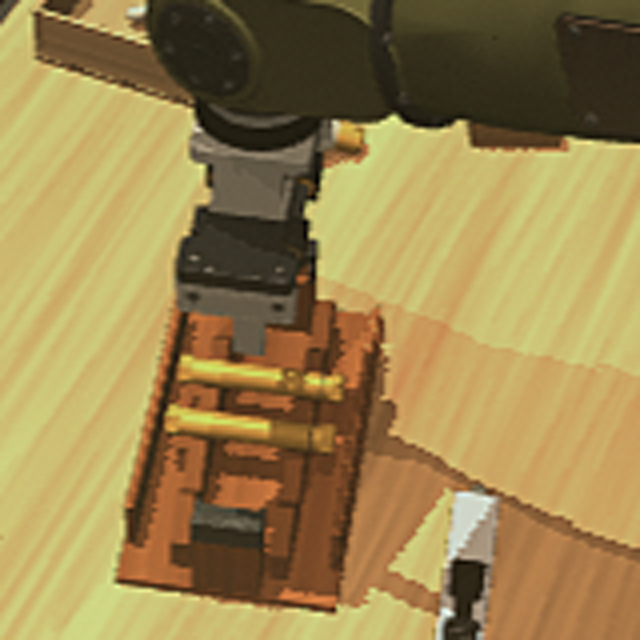

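Emit:
{"op": "arm_command", "data": {
  "deltas": [
    {"translation":[0,-1.5,0.3],"turn":[-0.3,0,0]},
    {"translation":[0,-3.1,0.7],"turn":[-0.6,0,0]},
    {"translation":[0,-4.7,1.1],"turn":[-0.9,0,0]},
    {"translation":[0,-6.3,1.4],"turn":[-1.2,0,0]},
    {"translation":[0.2,-7.9,1.8],"turn":[-1.5,0,0]},
    {"translation":[0.3,-9.5,2.2],"turn":[-1.8,0,0]},
    {"translation":[0.4,-11.1,2.5],"turn":[-2.1,0,0]},
    {"translation":[0.6,-12.7,2.9],"turn":[-2.4,0,0]},
    {"translation":[0.7,-14.3,3.3],"turn":[-2.7,0,0]},
    {"translation":[0.8,-15.9,3.6],"turn":[-3,0,0]},
    {"translation":[0.96,-17.22,3.9],"turn":[-3.25,0,0]},
    {"translation":[0.96,-17.22,3.9],"turn":[-3.25,0,0]}
  ],
  "gripper": 54
}}

```text
time_s: 34.67
ee_pos: [0.4132, 0.3374, 0.0991]
eef_rot: [-0.197, 1.568, -2.795]
force: [0.1, -1.0, 0.5]
grip_width: 0.054
```

Emit:
{"op": "arm_command", "data": {
  "deltas": [
    {"translation":[0,0,0],"turn":[0,0,0]},
    {"translation":[0,0,0],"turn":[0,0,0]}
  ]
}}

```text
time_s: 34.83
ee_pos: [0.4164, 0.3331, 0.1]
eef_rot: [0.132, 1.569, -2.472]
force: [-0.3, -0.3, -0.3]
grip_width: 0.0539
```

```bash
python3 - <<'E'
from h import *
p,M,o=pose(); print(p,o['force'],o['grip_width'],o['time_s'],o['qpos'].round(2))
print(delta([.4158,.3338,.01],np.radians(30.8+90)))
snap('side','side31',(230,300,410,480),4)
E
```

```text
[0.41643381 0.33309325 0.10002084] [-0.2664194  -0.32138515 -0.34236251] 0.053863402036888726 34.8333 [ 0.61  0.36  1.67 -0.    1.12  1.64]
(array([ 3.6 , -0.04,  0.  ]), array([-0.  ,  0.02, -0.  ]))
```

View pics/side31.png

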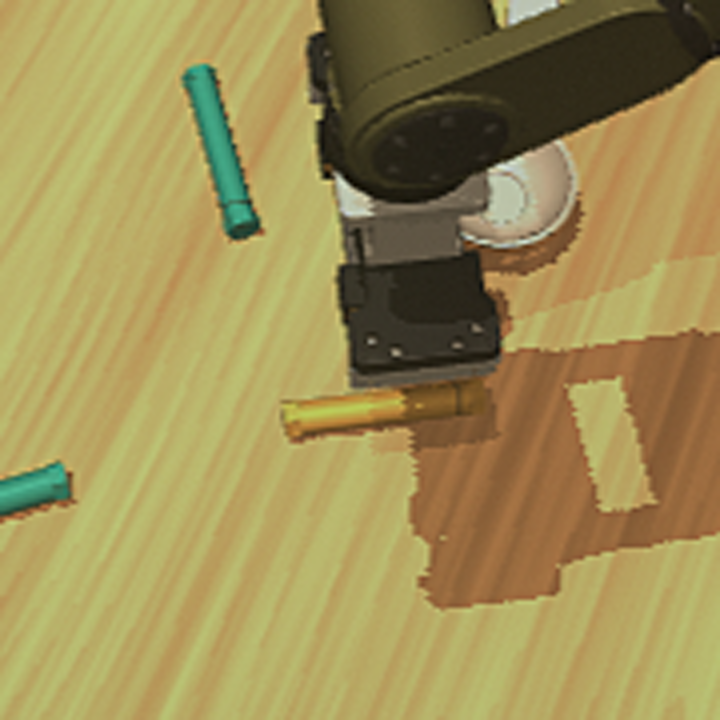

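Emit:
{"op": "arm_command", "data": {
  "deltas": [
    {"translation":[0.8,-0.03,0],"turn":[0,0,0]},
    {"translation":[1.8,-0.03,0],"turn":[0,0,0]},
    {"translation":[2.8,-0.03,0],"turn":[0,0,0]},
    {"translation":[3.6,-0.03,0],"turn":[0,0,0]},
    {"translation":[4.1,-0.03,0],"turn":[0,0,0]},
    {"translation":[4.42,-0.03,0],"turn":[0,0,0]},
    {"translation":[4.42,-0.03,0],"turn":[0,0,0]},
    {"translation":[4.42,-0.03,0],"turn":[0,0,0]}
  ]
}}

```text
time_s: 35.55
ee_pos: [0.4166, 0.3338, -0.0095]
eef_rot: [0.031, 1.57, -2.575]
force: [0.5, -0.4, 0.4]
grip_width: 0.0536
```

```bash
python3 - <<'E'
from h import *
p,M,o=pose(); print(p,o['force'],o['grip_width'],o['time_s'])
print(delta([.4158,.3338,-.011],np.radians(30.8+90)))
E
```

```text
[ 0.4166095   0.33377589 -0.00948492] [ 0.46873852 -0.36885025  0.43206694] 0.05361611084834783 35.55
(array([ 0.06, -0.02,  0.03]), array([-0.01,  0.  , -0.  ]))
```

Emit:
{"op": "arm_command", "data": {
  "deltas": [
    {"translation":[0.05,0,0.03],"turn":[0,0,0]},
    {"translation":[0.05,0,0.03],"turn":[0,0,0]},
    {"translation":[0.05,0,0.03],"turn":[0,0,0]},
    {"translation":[0.05,0,0.03],"turn":[0,0,0]},
    {"translation":[0.05,0,0.03],"turn":[0,0,0]},
    {"translation":[0.05,0,0.03],"turn":[0,0,0]},
    {"translation":[0.05,0,0.03],"turn":[0,0,0]},
    {"translation":[0.05,0,0.03],"turn":[0,0,0]}
  ],
  "gripper": 8
}}

```text
time_s: 36.22
ee_pos: [0.4155, 0.334, -0.0109]
eef_rot: [-0.099, 1.571, -2.703]
force: [-0.3, -0.4, 3.2]
grip_width: 0.0174
```

Emit:
{"op": "arm_command", "data": {
  "deltas": [
    {"translation":[-0.3,0,0],"turn":[0,0,0]},
    {"translation":[-1,0,0],"turn":[0,0,0]},
    {"translation":[-2,0,0],"turn":[0,0,0]},
    {"translation":[-3,0,0],"turn":[0,0,0]},
    {"translation":[-4,0,0],"turn":[0,0,0]},
    {"translation":[-4.6,0,0],"turn":[0,0,0]},
    {"translation":[-4.6,0,0],"turn":[0,0,0]},
    {"translation":[-4.6,0,0],"turn":[0,0,0]}
  ]
}}

```text
time_s: 36.88
ee_pos: [0.4156, 0.334, 0.1043]
eef_rot: [-2.995, 1.57, 0.684]
force: [-0.3, -0.1, -1.4]
grip_width: 0.0173
```

```bash
python3 - <<'E'
from h import *
p,M,o=pose(); print(p,o['force'],o['grip_width'],o['time_s'],o['qpos'].round(2))
r=np.load('rack.npy')
print(delta(T(r,[0,.0665,.1])[0],r[2]+np.pi/2))
im=snap('side','side32',(200,240,400,440),3)
E
```

```text
[0.41557092 0.33399612 0.10431369] [-0.30394524 -0.11242513 -1.44127779] 0.017347954530517032 36.8833 [0.61 0.35 1.67 0.   1.12 1.64]
(array([ 0.17, 15.96,  0.54]), array([ 3.25, -0.01,  0.  ]))
```

View pics/side32.png

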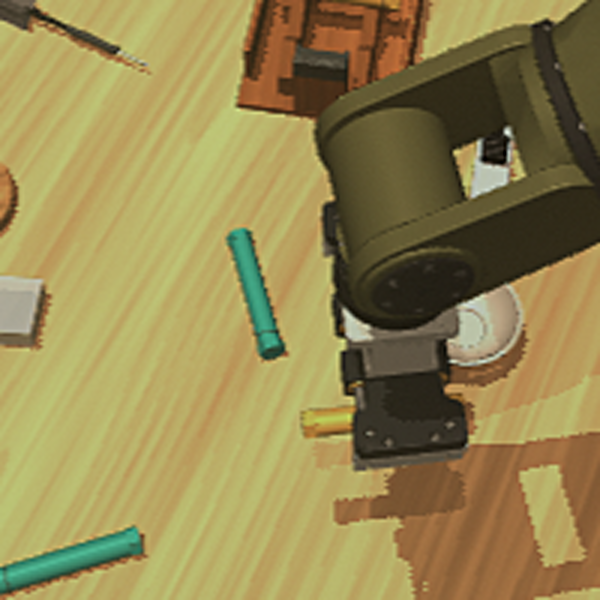

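Emit:
{"op": "arm_command", "data": {
  "deltas": [
    {"translation":[0,1.5,0],"turn":[0.3,0,0]},
    {"translation":[0,3,0.1],"turn":[0.6,0,0]},
    {"translation":[0,4.6,0.1],"turn":[0.9,0,0]},
    {"translation":[0,6.2,0.2],"turn":[1.2,0,0]},
    {"translation":[0,7.8,0.2],"turn":[1.5,0,0]},
    {"translation":[0,9.4,0.3],"turn":[1.8,0,0]},
    {"translation":[0,11,0.3],"turn":[2.1,0,0]},
    {"translation":[0,12.6,0.4],"turn":[2.5,0,0]},
    {"translation":[0,14.2,0.5],"turn":[2.9,0,0]},
    {"translation":[0.1,15.5,0.54],"turn":[3.25,0,0]},
    {"translation":[0.17,15.96,0.54],"turn":[3.25,0,0]},
    {"translation":[0.17,15.96,0.54],"turn":[3.25,0,0]}
  ]
}}

```text
time_s: 37.93
ee_pos: [0.608, -0.0179, 0.0974]
eef_rot: [-0.232, 1.567, -3.122]
force: [-0.9, -0.2, -0.7]
grip_width: 0.0174
```

Emit:
{"op": "arm_command", "data": {
  "deltas": [
    {"translation":[0,0,0],"turn":[0,0,0]},
    {"translation":[0,0,0],"turn":[0,0,0]},
    {"translation":[0,0,0],"turn":[0,0,0]}
  ]
}}

```text
time_s: 38.18
ee_pos: [0.6077, -0.0143, 0.0996]
eef_rot: [-0.093, 1.57, -2.979]
force: [-1.3, 0.1, -0.7]
grip_width: 0.0174
```

```bash
python3 - <<'E'
from h import *
p,M,o=pose(); print(p,o['force'],o['grip_width'],o['time_s'],o['qpos'].round(2))
r=np.load('rack.npy')
print(delta(T(r,[0,.0667,.032])[0],r[2]+np.pi/2))
im=snap('side','side33',(250,130,410,290),4)
E
```

```text
[ 0.60765809 -0.01430442  0.09960271] [-1.34256235  0.14988842 -0.65875309] 0.01743753489331637 38.1833 [-0.08  0.51  1.44 -0.    1.19  1.23]
(array([ 2.7 ,  0.05, -0.01]), array([0.02, 0.01, 0.  ]))
```

View pics/side33.png

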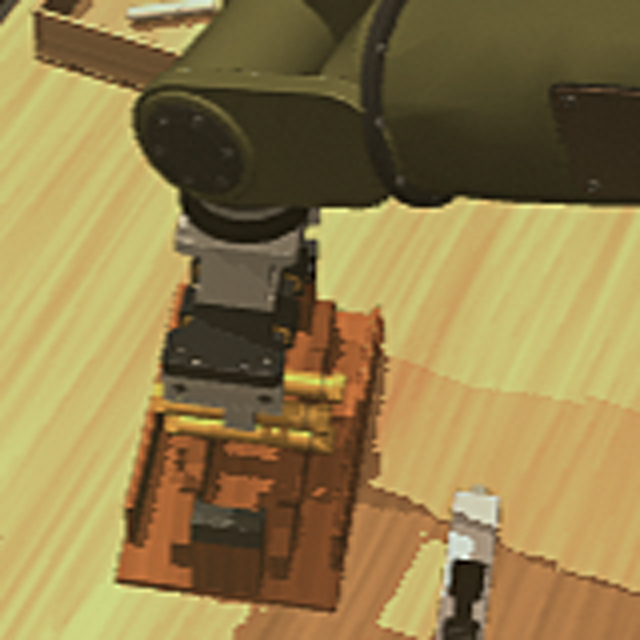

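Emit:
{"op": "arm_command", "data": {
  "deltas": [
    {"translation":[0.7,0.05,0],"turn":[0,0,0]},
    {"translation":[1.5,0.05,0],"turn":[0,0,0]},
    {"translation":[2.2,0.05,0],"turn":[0,0,0]},
    {"translation":[2.6,0.05,0],"turn":[0,0,0]},
    {"translation":[2.8,0.05,0],"turn":[0,0,0]},
    {"translation":[2.8,0.05,0],"turn":[0,0,0]},
    {"translation":[2.8,0.05,0],"turn":[0,0,0]}
  ]
}}

```text
time_s: 38.82
ee_pos: [0.6088, -0.0168, 0.0305]
eef_rot: [2.351, 1.57, -0.537]
force: [-0.1, 0.4, -0.5]
grip_width: 0.0176
```

```bash
python3 - <<'E'
from h import *
p,M,o=pose(); print(p,o['force'],o['grip_width'],o['time_s'])
r=np.load('rack.npy')
print(delta(T(r,[0,.0667,.0255])[0],r[2]+np.pi/2))
im=snap('side','side34',(250,130,410,290),4)
E
```

```text
[ 0.60878291 -0.01675178  0.03047141] [-0.11027775  0.42037541 -0.54176768] 0.01757062645056151 38.8167
(array([ 0.2 , -0.06,  0.01]), array([ 0., -0., -0.]))
```

View pics/side34.png

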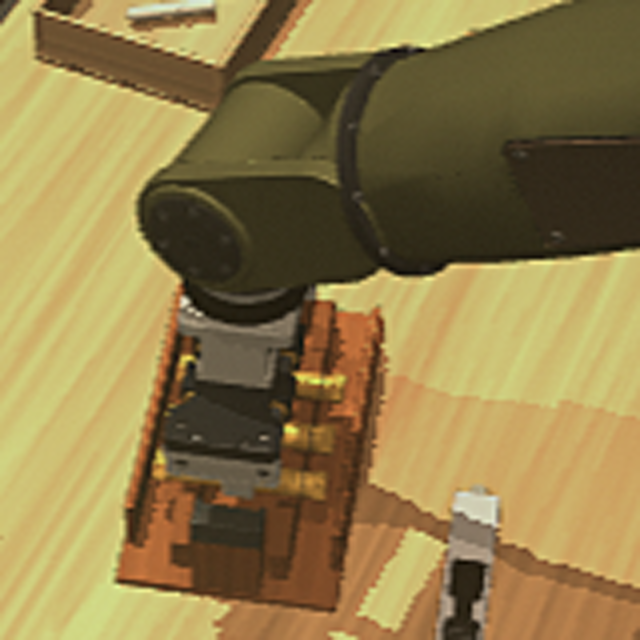

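Emit:
{"op": "arm_command", "data": {
  "deltas": [
    {"translation":[0.08,-0.05,0],"turn":[0,0,0]},
    {"translation":[0.16,-0.05,0],"turn":[0,0,0]},
    {"translation":[0.2,-0.05,0],"turn":[0,0,0]},
    {"translation":[0.2,-0.05,0],"turn":[0,0,0]}
  ]
}}

```text
time_s: 39.2
ee_pos: [0.6082, -0.0156, 0.0249]
eef_rot: [0.036, 1.571, -2.852]
force: [-0.7, 1.7, 1.6]
grip_width: 0.0173
```

Emit:
{"op": "arm_command", "data": {
  "deltas": [
    {"translation":[0.03,0,0],"turn":[0,0,0]},
    {"translation":[0.06,0,0],"turn":[0,0,0]},
    {"translation":[0.06,0,0],"turn":[0,0,0]}
  ]
}}

```text
time_s: 39.45
ee_pos: [0.6083, -0.0155, 0.0246]
eef_rot: [2.852, 1.571, -0.036]
force: [-6.2, 2.1, 13.6]
grip_width: 0.0172
```

Seated, at 13.6 N. Release and rise.

Emit:
{"op": "arm_command", "data": {
  "deltas": [
    {"translation":[-0.04,0,0],"turn":[0,0,0]},
    {"translation":[-0.04,0,0],"turn":[0,0,0]}
  ]
}}

```text
time_s: 39.62
ee_pos: [0.6083, -0.0156, 0.0248]
eef_rot: [2.604, 1.571, -0.284]
force: [-3.6, 2.8, 7.9]
grip_width: 0.0177
```

Emit:
{"op": "arm_command", "data": {
  "deltas": [
    {"translation":[0,0,0],"turn":[0,0,0]},
    {"translation":[0,0,0],"turn":[0,0,0]},
    {"translation":[0,0,0],"turn":[0,0,0]},
    {"translation":[0,0,0],"turn":[0,0,0]},
    {"translation":[-0.3,0,0],"turn":[0,0,0]},
    {"translation":[-1,0,0],"turn":[0,0,0]},
    {"translation":[-2,0,0],"turn":[0,0,0]},
    {"translation":[-3,0,0],"turn":[0,0,0]},
    {"translation":[-4,0,0],"turn":[0,0,0]},
    {"translation":[-4,0,0],"turn":[0,0,0]},
    {"translation":[-4,0,0],"turn":[0,0,0]}
  ],
  "gripper": 29
}}

```text
time_s: 40.53
ee_pos: [0.6088, -0.0158, 0.1258]
eef_rot: [2.664, 1.568, -0.224]
force: [0.1, -0.5, -1.4]
grip_width: 0.029
```

```bash
python3 - <<'E'
from h import *
p,M,o=pose(); print(p,o['force'],o['grip_width'],o['time_s'],o['qpos'].round(2))
im=snap('side','side35',(230,110,450,330),3.2); snap('top','top35')
m=models.mark_of('keeper_tabs','top'); print([(np.round(x['at'],1).tolist(),round(x['score'],2)) for x in m])
m=models.mark_of('keeper_tabs','side'); print([(np.round(x['at'],1).tolist(),round(x['score'],2)) for x in m])
r=np.load('rack.npy'); print(delta([.4457,.0098,.07],r[2]+np.pi/2))
E
```

```text
[ 0.60875053 -0.01582684  0.12578843] [ 0.12323018 -0.52798286 -1.36872327] 0.02902494332587783 40.5333 [-0.09  0.49  1.42 -0.    1.23  1.23]
[]
[([363.8, 279.4], 0.86)]
(array([ 2.13, -2.61,  6.01]), array([0.  , 0.03, 0.01]))
```

View pics/side35.png

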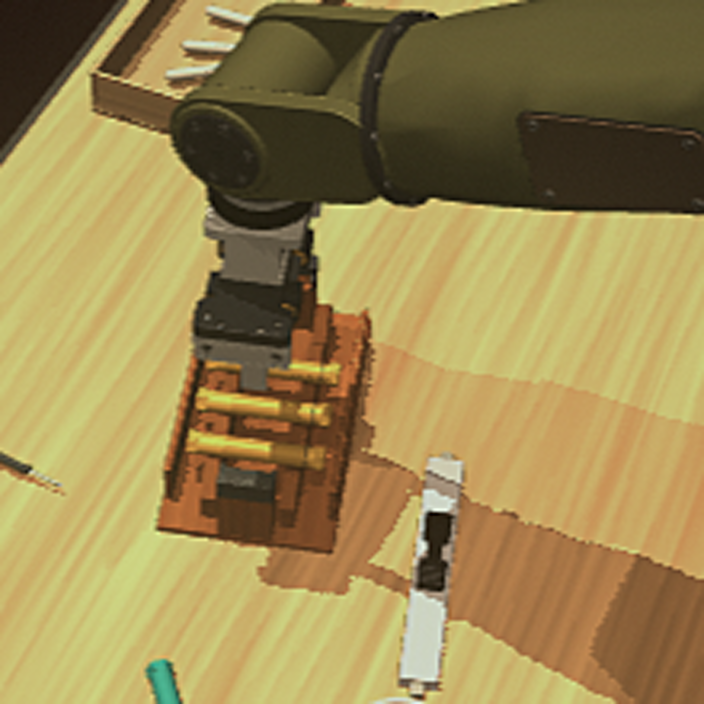

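View pics/top35.png

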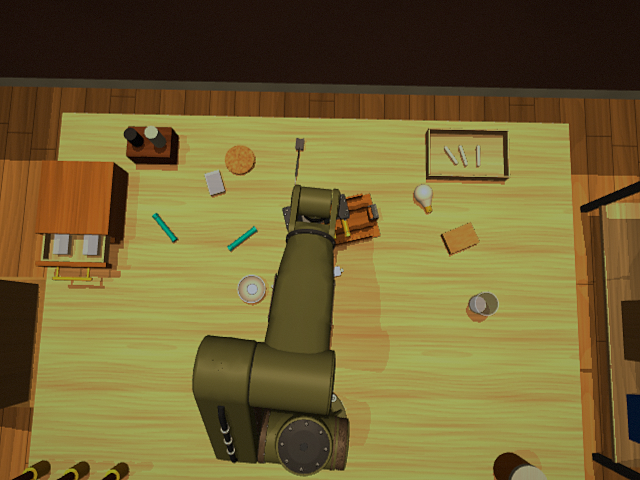

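```bash
python3 - <<'E'
from h import *
b=np.load('bias.npy')[2:]; print(onz('side',np.array([363.8,279.4])-b,.036))
E
```

```text
[0.45074994 0.00779726 0.036     ]
```

Emit:
{"op": "arm_command", "data": {
  "deltas": [
    {"translation":[0,-0.6,1.4],"turn":[0,0,0]},
    {"translation":[0,-1.3,2.9],"turn":[0,0,0]},
    {"translation":[0,-1.9,4.4],"turn":[0,0,0]},
    {"translation":[0,-2.4,5.5],"turn":[0,0,0]},
    {"translation":[0.8,-2.61,6.01],"turn":[0,0,0]},
    {"translation":[1.6,-2.61,6.01],"turn":[0,0,0]},
    {"translation":[2.13,-2.61,6.01],"turn":[0,0,0]},
    {"translation":[2.13,-2.61,6.01],"turn":[0,0,0]},
    {"translation":[2.13,-2.61,6.01],"turn":[0,0,0]}
  ],
  "gripper": 80
}}

```text
time_s: 41.48
ee_pos: [0.4459, 0.0097, 0.0706]
eef_rot: [-0.202, 1.568, -3.09]
force: [-0.3, 0.1, 0.2]
grip_width: 0.0798
```

```bash
python3 - <<'E'
from h import *
p,M,o=pose(); print(p,o['force'],o['grip_width'],o['time_s'])
r=np.load('rack.npy'); print(delta([.4457,.0098,.0045],r[2]+np.pi/2))
im=snap('side','side36',(310,200,430,320),5)
E
```

```text
[0.44591651 0.00969082 0.07055904] [-0.28104168  0.05159536  0.24595777] 0.07981476670388714 41.4833
(array([ 2.64, -0.01,  0.  ]), array([0.  , 0.03, 0.01]))
```

View pics/side36.png

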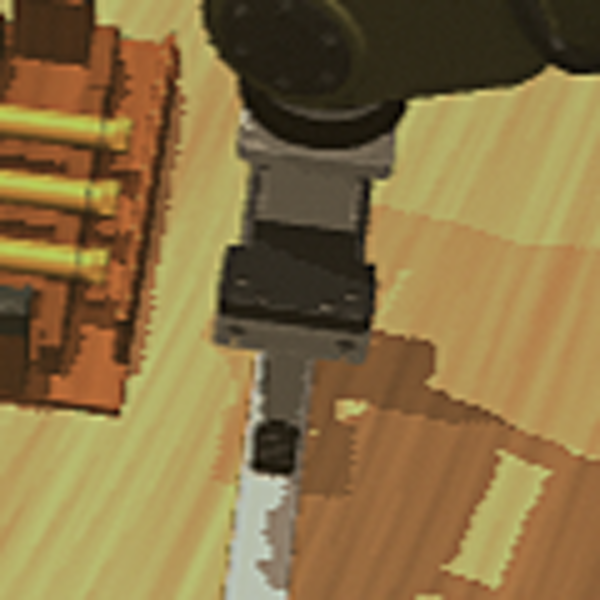

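Emit:
{"op": "arm_command", "data": {
  "deltas": [
    {"translation":[0.8,0,0],"turn":[0,0,0]},
    {"translation":[1.6,0,0],"turn":[0,0,0]},
    {"translation":[2.2,0,0],"turn":[0,0,0]},
    {"translation":[2.5,0,0],"turn":[0,0,0]},
    {"translation":[2.6,0,0],"turn":[0,0,0]},
    {"translation":[2.6,0,0],"turn":[0,0,0]},
    {"translation":[2.6,0,0],"turn":[0,0,0]}
  ]
}}

```text
time_s: 42.12
ee_pos: [0.4469, 0.0096, 0.0069]
eef_rot: [2.516, 1.57, -0.372]
force: [-0.1, 0.8, 0.6]
grip_width: 0.0798
```

```bash
python3 - <<'E'
from h import *
p,M,o=pose(); print(p,o['force'],o['grip_width'],o['time_s'])
r=np.load('rack.npy'); print(delta([.4457,.0098,.0042],r[2]+np.pi/2))
im=snap('side','side37',(310,200,430,320),5)
E
```

```text
[0.4469061  0.00960646 0.00688156] [-0.08581942  0.81881557  0.64728964] 0.07984597197645803 42.1167
(array([ 0.11, -0.02,  0.04]), array([ 0.  , -0.01, -0.01]))
```

View pics/side37.png

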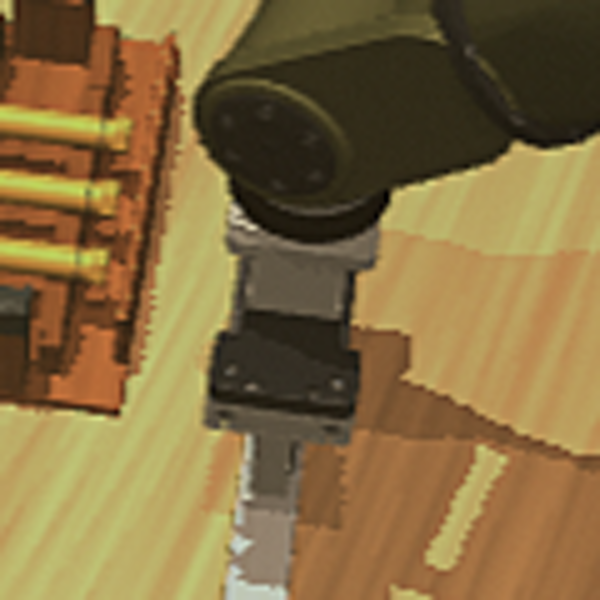

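Emit:
{"op": "arm_command", "data": {
  "deltas": [
    {"translation":[0.05,0,0.04],"turn":[0,0,0]},
    {"translation":[0.09,0,0.04],"turn":[0,0,0]},
    {"translation":[0.09,0,0.04],"turn":[0,0,0]}
  ]
}}

```text
time_s: 42.42
ee_pos: [0.4453, 0.0094, 0.0039]
eef_rot: [0.988, 1.57, -1.9]
force: [-1.4, -0.3, -1.0]
grip_width: 0.08
```

Emit:
{"op": "arm_command", "data": {
  "deltas": [
    {"translation":[0,0,0],"turn":[0,0,0]},
    {"translation":[0,0,0],"turn":[0,0,0]},
    {"translation":[0,0,0],"turn":[0,0,0]},
    {"translation":[0,0,0],"turn":[0,0,0]},
    {"translation":[0,0,0],"turn":[0,0,0]},
    {"translation":[0,0,0],"turn":[0,0,0]},
    {"translation":[0,0,0],"turn":[0,0,0]},
    {"translation":[0,0,0],"turn":[0,0,0]},
    {"translation":[0,0,0],"turn":[0,0,0]},
    {"translation":[0,0,0],"turn":[0,0,0]},
    {"translation":[0,0,0],"turn":[0,0,0]},
    {"translation":[0,0,0],"turn":[0,0,0]}
  ],
  "gripper": 20,
  "force": 40
}}

```text
time_s: 43.42
ee_pos: [0.4454, 0.0094, 0.0039]
eef_rot: [0.37, 1.57, -2.518]
force: [-1.4, 0.1, 5.5]
grip_width: 0.0289
```

```bash
python3 - <<'E'
from h import *
p,M,o=pose(); print(p,o['force'],o['grip_width'],o['time_s'])
np.savez('kp2.npz',p=p,M=M)
E
```

```text
[0.44535735 0.00941859 0.00386441] [-1.38551125  0.10193939  5.49599031] 0.02885225315198037 43.4167
```

Emit:
{"op": "arm_command", "data": {
  "deltas": [
    {"translation":[-0.2,0,0],"turn":[0,0,0]},
    {"translation":[-0.6,0,0],"turn":[0,0,0]},
    {"translation":[-1.4,0,0],"turn":[0,0,0]},
    {"translation":[-2.4,0,0],"turn":[0,0,0]},
    {"translation":[-3.6,0,0],"turn":[0,0,0]},
    {"translation":[-4.8,0,0],"turn":[0,0,0]},
    {"translation":[-5.2,0,0],"turn":[0,0,0]},
    {"translation":[-5.2,0,0],"turn":[0,0,0]},
    {"translation":[-5.2,0,0],"turn":[0,0,0]}
  ]
}}

```text
time_s: 44.17
ee_pos: [0.445, 0.0094, 0.1331]
eef_rot: [0.121, 1.57, -2.767]
force: [-0.8, -0.5, -3.5]
grip_width: 0.0288
```

```bash
python3 - <<'E'
from h import *
p,M,o=pose(); print(p,o['force'],o['moment'],o['grip_width'],o['time_s'])
k=np.load('kp.npz'); a=np.arctan2(k['M'][1,1],k['M'][0,1]); print(k['p'],np.degrees(a))
print(delta([k['p'][0],k['p'][1],.13],a))
im=snap('side','side38',(250,150,430,330),4)
E
```

```text
[0.44504701 0.00943484 0.13309465] [-0.82165667 -0.45312146 -3.51342337] [-0.11947792  0.17183     0.00218048] 0.02878566839454005 44.1667
[ 0.62566287 -0.08079966  0.06090188] 104.47642366961612
(array([ 0.12,  5.31, -6.09]), array([ 0.01,  0.01, -0.  ]))
```

View pics/side38.png

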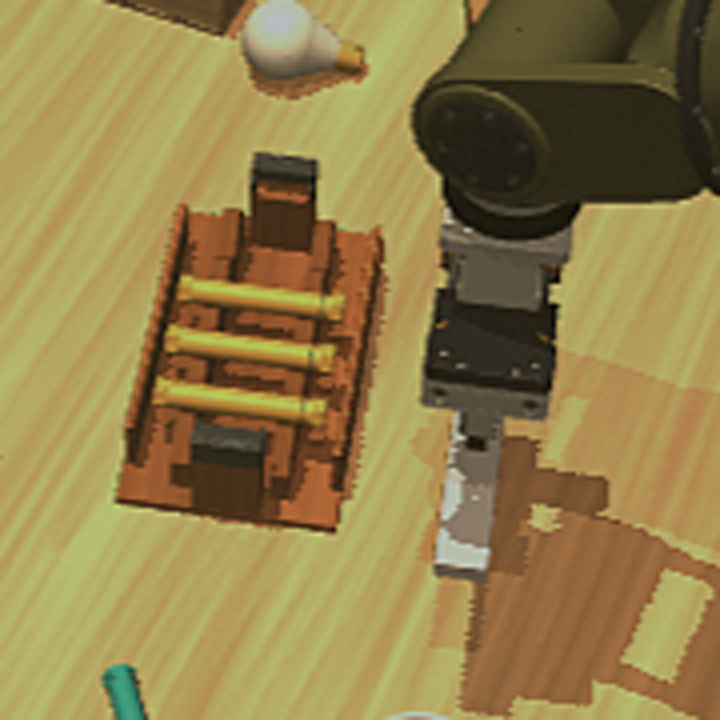

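Emit:
{"op": "arm_command", "data": {
  "deltas": [
    {"translation":[0,0.9,-1.0],"turn":[0,0,0]},
    {"translation":[0,1.8,-2.0],"turn":[0,0,0]},
    {"translation":[0,2.7,-3.0],"turn":[0,0,0]},
    {"translation":[0,3.6,-4.1],"turn":[0,0,0]},
    {"translation":[0,4.5,-5.1],"turn":[0,0,0]},
    {"translation":[0.1,5.1,-5.8],"turn":[0,0,0]},
    {"translation":[0.1,5.31,-6.09],"turn":[0,0,0]},
    {"translation":[0.1,5.31,-6.09],"turn":[0,0,0]},
    {"translation":[0.1,5.31,-6.09],"turn":[0,0,0]}
  ]
}}

```text
time_s: 44.97
ee_pos: [0.6251, -0.0807, 0.1287]
eef_rot: [-0.378, 1.567, 3.017]
force: [-0.8, 0.3, -3.4]
grip_width: 0.0292
```

```bash
python3 - <<'E'
from h import *
p,M,o=pose(); print(p,o['force'],o['grip_width'],o['time_s'])
k=np.load('kp.npz'); a=np.arctan2(k['M'][1,1],k['M'][0,1])
print(delta([k['p'][0],k['p'][1],.08],a))
im=snap('side','side39',(250,150,430,330),4)
E
```

```text
[ 0.62513131 -0.08065565  0.12873781] [-0.81968344  0.31839148 -3.43864421] 0.029190989617645133 44.9667
(array([ 1.95,  0.01, -0.03]), array([0.01, 0.04, 0.02]))
```

View pics/side39.png

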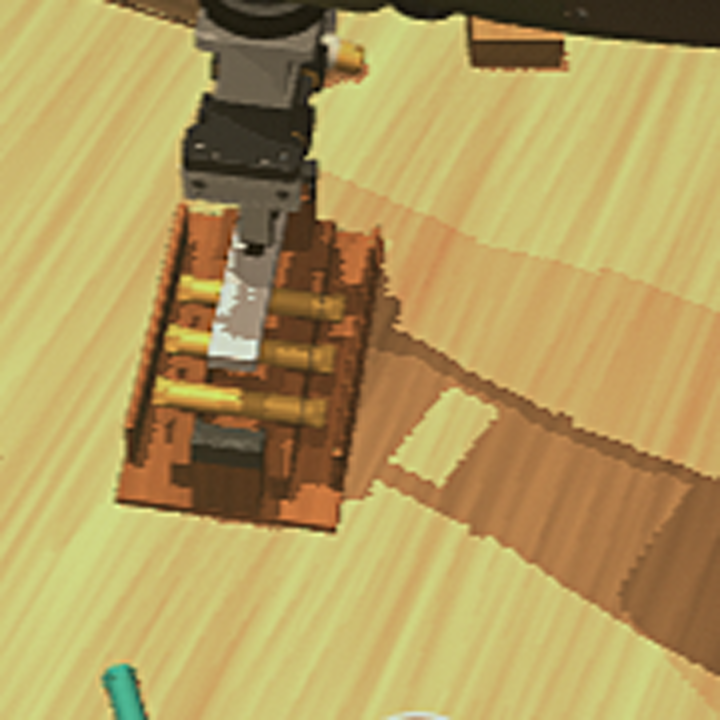

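Emit:
{"op": "arm_command", "data": {
  "deltas": [
    {"translation":[0.5,0,0],"turn":[0,0,0]},
    {"translation":[1,0,0],"turn":[0,0,0]},
    {"translation":[1.4,0,0],"turn":[0,0,0]},
    {"translation":[1.7,0,0],"turn":[0,0,0]},
    {"translation":[1.7,0,0],"turn":[0,0,0]},
    {"translation":[1.7,0,0],"turn":[0,0,0]}
  ]
}}

```text
time_s: 45.52
ee_pos: [0.6258, -0.0807, 0.0882]
eef_rot: [-0.192, 1.57, -3.08]
force: [-0.7, 0.0, -1.8]
grip_width: 0.0289
```

```bash
python3 - <<'E'
from h import *
p,M,o=pose(); print(p,o['force'],o['moment'],o['grip_width'],o['time_s'])
k=np.load('kp.npz'); a=np.arctan2(k['M'][1,1],k['M'][0,1])
print(delta([k['p'][0],k['p'][1],.0625],a))
im=snap('side','side40',(270,160,350,300),5)
E
```

```text
[ 0.62580509 -0.08074435  0.08819321] [-0.68887619  0.03021294 -1.8086741 ] [-0.0483545   0.08074277 -0.0161292 ] 0.028893911249238232 45.5167
(array([1.03, 0.  , 0.  ]), array([0.01, 0.01, 0.  ]))
```

View pics/side40.png

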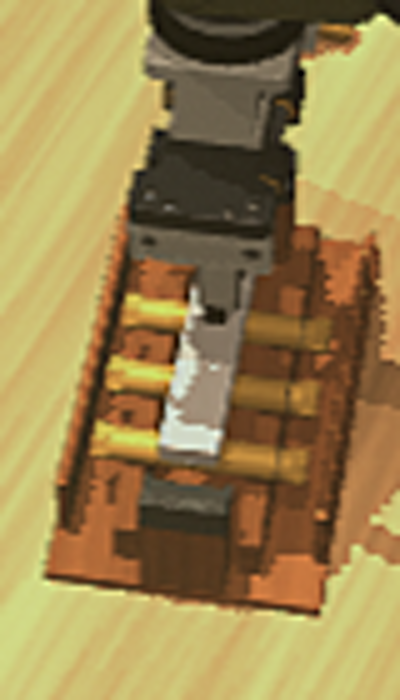

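Emit:
{"op": "arm_command", "data": {
  "deltas": [
    {"translation":[0.15,0,0],"turn":[0,0,0]},
    {"translation":[0.3,0,0],"turn":[0,0,0]},
    {"translation":[0.45,0,0],"turn":[0,0,0]},
    {"translation":[0.6,0,0],"turn":[0,0,0]},
    {"translation":[0.6,0,0],"turn":[0,0,0]}
  ]
}}

```text
time_s: 45.98
ee_pos: [0.6256, -0.0808, 0.0727]
eef_rot: [-0.24, 1.569, -3.127]
force: [-0.5, -0.5, -2.1]
grip_width: 0.0289
```

Emit:
{"op": "arm_command", "data": {
  "deltas": [
    {"translation":[0.1,0,0],"turn":[0,0,0]},
    {"translation":[0.2,0,0],"turn":[0,0,0]},
    {"translation":[0.3,0,0],"turn":[0,0,0]},
    {"translation":[0.3,0,0],"turn":[0,0,0]}
  ]
}}

```text
time_s: 46.32
ee_pos: [0.6258, -0.0808, 0.0656]
eef_rot: [-0.2, 1.57, -3.088]
force: [0.1, -0.2, -3.5]
grip_width: 0.0294
```

```bash
python3 - <<'E'
from h import *
p,M,o=pose(); print(p,o['force'],o['moment'],o['grip_width'],o['time_s'])
k=np.load('kp.npz'); a=np.arctan2(k['M'][1,1],k['M'][0,1])
print(delta(k['p'],a))
im=snap('side','side41',(270,160,350,300),5)
E
```

```text
[ 0.6258136  -0.0808026   0.06558687] [ 0.10142962 -0.23571646 -3.52726954] [-0.04918425  0.14049467 -0.01347599] 0.029402096499098255 46.3167
(array([ 0.19, -0.  ,  0.01]), array([0.01, 0.01, 0.  ]))
```

View pics/side41.png

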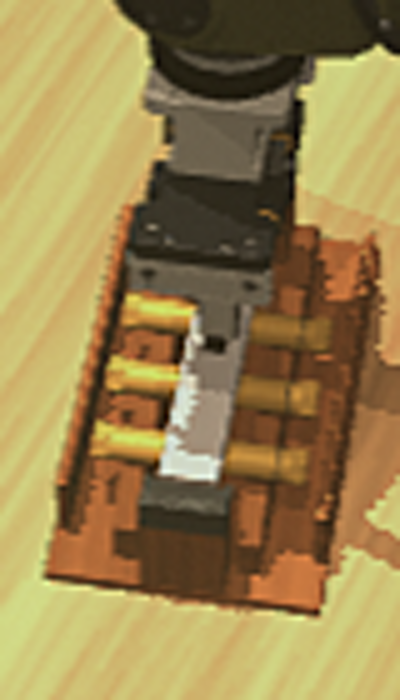

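No contact so far while passing the lips. I'll finish lowering until it seats.

Emit:
{"op": "arm_command", "data": {
  "deltas": [
    {"translation":[0.08,0,0],"turn":[0,0,0]},
    {"translation":[0.16,0,0],"turn":[0,0,0]},
    {"translation":[0.18,0,0],"turn":[0,0,0]},
    {"translation":[0.18,0,0],"turn":[0,0,0]}
  ]
}}

```text
time_s: 46.7
ee_pos: [0.626, -0.0808, 0.0615]
eef_rot: [-0.01, 1.57, -2.898]
force: [0.1, -0.1, -2.3]
grip_width: 0.0291
```

Emit:
{"op": "arm_command", "data": {
  "deltas": [
    {"translation":[0.03,0,0],"turn":[0,0,0]},
    {"translation":[0.06,0,0],"turn":[0,0,0]},
    {"translation":[0.06,0,0],"turn":[0,0,0]}
  ]
}}

```text
time_s: 46.95
ee_pos: [0.6262, -0.0809, 0.0609]
eef_rot: [1.859, 1.57, -1.029]
force: [-2.2, 0.9, 4.2]
grip_width: 0.0287
```

Seated at z = 0.0609, the same height as at the start. I'll open to let the bolts spring out.

Emit:
{"op": "arm_command", "data": {
  "deltas": [
    {"translation":[0,0,0],"turn":[0,0,0]},
    {"translation":[0,0,0],"turn":[0,0,0]},
    {"translation":[0,0,0],"turn":[0,0,0]},
    {"translation":[0,0,0],"turn":[0,0,0]},
    {"translation":[0,0,0],"turn":[0,0,0]},
    {"translation":[0,0,0],"turn":[0,0,0]},
    {"translation":[-0.05,0,0],"turn":[0,0,0]}
  ],
  "gripper": 84
}}

```text
time_s: 47.53
ee_pos: [0.6259, -0.0808, 0.061]
eef_rot: [-0.154, 1.57, -3.041]
force: [-0.1, -0.8, 0.4]
grip_width: 0.0719
```

Emit:
{"op": "arm_command", "data": {
  "deltas": [
    {"translation":[-0.5,0,0],"turn":[0,0,0]},
    {"translation":[-1.5,0,0],"turn":[0,0,0]},
    {"translation":[-2.5,0,0],"turn":[0,0,0]},
    {"translation":[-4,0,0],"turn":[0,0,0]},
    {"translation":[-5,0,0],"turn":[0,0,0]},
    {"translation":[-5,0,0],"turn":[0,0,0]}
  ]
}}

```text
time_s: 48.03
ee_pos: [0.628, -0.0811, 0.1937]
eef_rot: [2.669, 1.562, -0.218]
force: [0.2, -0.5, 0.1]
grip_width: 0.0842
```

Emit:
{"op": "arm_command", "data": {
  "deltas": [
    {"translation":[-0.5,-1.3,0.8],"turn":[0,0,0]},
    {"translation":[-0.5,-2.8,1.6],"turn":[0,0,0]},
    {"translation":[-0.5,-4.3,2.4],"turn":[0,0,0]},
    {"translation":[-0.5,-5.8,3.2],"turn":[0,0,0]},
    {"translation":[-0.5,-7.2,4.0],"turn":[0,0,0]},
    {"translation":[-0.5,-8.6,4.8],"turn":[0,0,0]},
    {"translation":[-0.5,-10,5.6],"turn":[0,0,0]},
    {"translation":[-0.5,-11,6],"turn":[0,0,0]},
    {"translation":[-0.5,-11,6],"turn":[0,0,0]},
    {"translation":[-0.5,-11,6],"turn":[0,0,0]}
  ]
}}

```text
time_s: 48.87
ee_pos: [0.4115, 0.1484, 0.1997]
eef_rot: [2.902, 1.57, 0.017]
force: [0.3, 0.2, 1.2]
grip_width: 0.0836
```

```bash
python3 - <<'E'
from h import *
p,M,o=pose(); print(p,o['force'],o['grip_width'],o['time_s'])
snap('side','side42',(270,160,350,300),5); snap('top','top42',(280,180,400,270),6); snap('top','top43'); snap('side','side43')
for n in('top','side'):
    for t in('keeper_tabs','seat_left','seat_right'): print(n,t,[(np.round(x['at'],1).tolist(),round(x['score'],2)) for x in models.mark_of(t,n)])
E
```

```text
[0.41149068 0.14842912 0.19970275] [0.34643245 0.19050902 1.22546112] 0.08363399812041014 48.8667
top keeper_tabs [([338.1, 219.1], 0.55)]
top seat_left [([300.9, 230.3], 0.93)]
top seat_right [([371.0, 213.4], 0.65), ([423.2, 192.3], 0.47)]
side keeper_tabs [([312.7, 217.6], 0.83)]
side seat_left [([306.3, 258.2], 0.69)]
side seat_right [([322.8, 197.7], 0.74)]
```

View pics/side42.png

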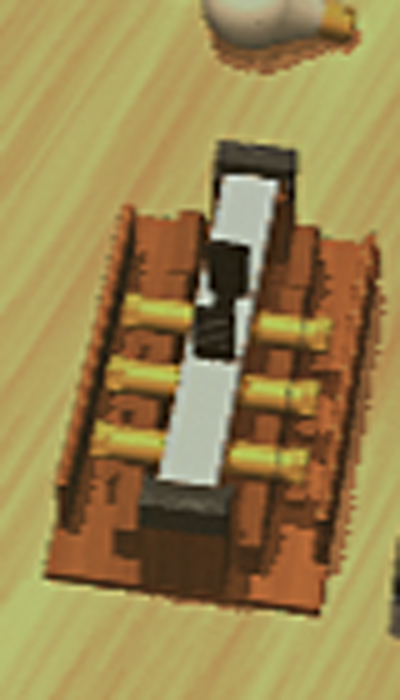

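View pics/top42.png

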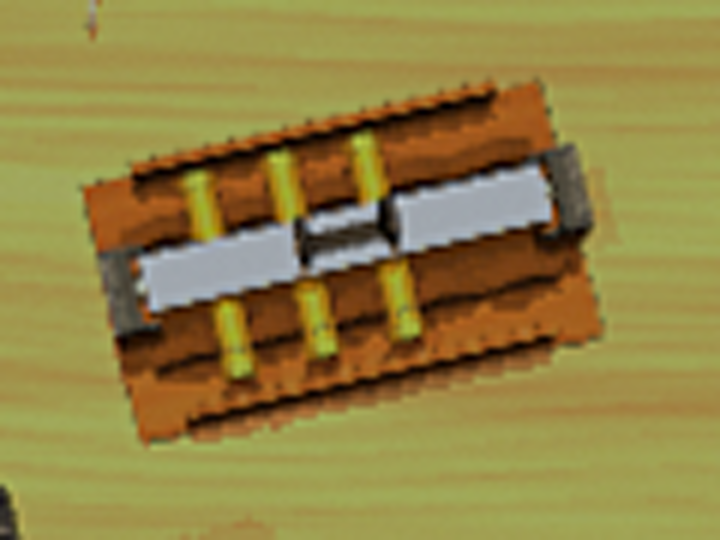

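View pics/top43.png

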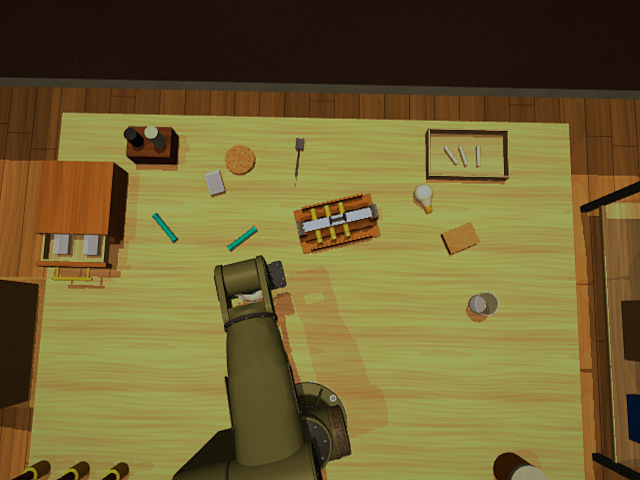

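The keeper looks locked, with its tabs as far apart as at the start. There is something yellowish under the arm fork at top (240,301), so I'll check that.

```bash
python3 - <<'E'
import cv2
a=cv2.imread('pics/top43.png')[250:330,200:300]; cv2.imwrite('pics/c43.png',cv2.resize(a,None,fx=6,fy=6,interpolation=2))
E
```

```text
(no output)
```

View pics/c43.png

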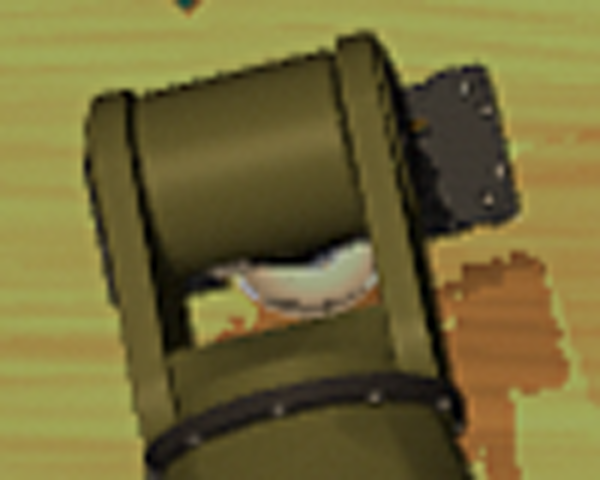

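View pics/side43.png

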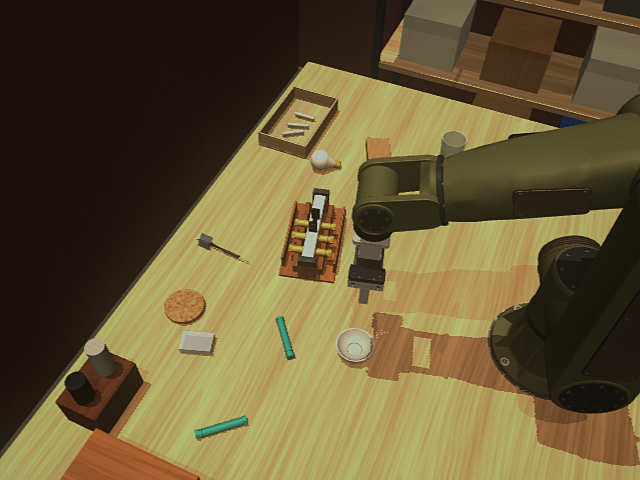

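That was only lit counter beside the dish. No loose brass tubes are left, the bystanders haven't moved, and the keeper looks just as it did at the start. I'll hand in.

```bash
python3 - <<'E'
from h import *
a=cv2.imread('pics/top1.png').astype(int); b=cv2.imread('pics/top42.png').astype(int)
d=abs(a-b).max(2); print('tab area diff',d[195:275,290:405].mean(), 'left end',d[240:340,95:160].mean(),'right end',d[140:245,535:600].mean())
print(ctrl.hand_in())
E
```

```text
tab area diff 24.3925 left end 6.272153846153846 right end 4.746959706959707
the job is handed in; nothing more can be done
None
```

The job is handed in with all three brass tubes in the rack and the keeper back across it. The arm was clear of everything at the end, and it took about 49 s.

- **Keeper off:** I squeezed the tabs to unlock the bar and laid it on bare counter. The first two closings missed, because the fingers stood about 33 mm higher than the reported TCP height. I worked out the offset from a light touch (about 8 N) on the bar and used it from then on.
- **Tubes:** Only three were present. Each was lowered into its own groove until it pressed 8–14 N on the rack, then released. I left the turquoise look-alikes alone.
- **Keeper on:** The bar seated at the same height at which I had first gripped it, and I opened the gripper to let the bolts spring out.
- **Joint limit:** On the first approach to one tube, the last joint sat at its range limit (read -2.554, stated -2.55). I backed off and used the half-turn grasp instead.

**Last checks:**
- Both cameras show no loose brass tubes, and the bystanders I could see were where they started.
- The rack ends match the first pictures, and the tabs look as far apart as before.
- The pixel difference around the tabs was higher (24, against 5–6 at the ends). I put that down to the tubes now showing there.
- The bolts under the lips can't be seen directly, so that they are locked is inferred from the tab spacing.

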